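# Clear the jig, set the length stop and lock its screw

## Task

Take the batten offcut that lies in the way on the jig and put it in the open offcut carton; then slide the stop fully home against the end of the clamped batten. Then take the flat driver from its holder, and with its blade seated in the slot turn the stop's screw clockwise as far as it goes (turn it with nothing but the driver), and stand the driver upright in its holder again, handle up and collar down on the wood. The stop must stay home, and leave the glue bottle, tape roll and small box where they are.

Things in the scene. Friction and masses are not known exactly. Their poses are not given: they have to be found in the camera images.
- jig: Fixed pale board 440 long (x), 90 wide (y), 18 high. Origin at bench level under the end face of the clamped batten; +x runs from the stop to the batten, z up; board from x -230 to +210. Batten 35 wide, 30 high, its top 48 above the bench, lies on it from x 0 to +340; its clamp at x +105 to +135 is up to 63 high. The stop slides along x behind it (negative x).
- offcut: Loose piece of batten 60 long (its x), 35 wide (its y), 30 high, about 45 g, lying flat on the jig's board between stop and batten, where it blocks the stop. Origin at the centre of its underside, which is 18 above the bench at the start.
- stop (a joint): Travel of the stop along the jig's +x, in m: 0 = farthest back (nearest the robot), 0.13 = its front face touches the batten's end, where it stops hard. It needs about 9 N to slide (plus 6 N per m/s), and stays where it is left.
- stop_rib (a point): Centre of the top of the stop's upright grip rib: 16 thick (x), 30 wide (y), top 73 above the bench, 37 proud of the stop's flat body (44 wide, top 36 above the bench). Axes as the jig's. From here the screw's axis is 34 in +x, the stop's front face 64; that face is on a plate 44 wide, 10 thick, its top 58 above the bench.
- screw (a joint): Angle of the slotted screw, rad: grows as it turns clockwise seen from above; 1.2 = fully tight, where it stops hard. It starts between 0 and 0.25. It turns stiffly (about 0.06 N m) and stays where it is left.
- slot (a point): Centre of the slot's floor, 39 above the bench, on the screw's upright axis; x along the slot, z up; turns with the screw, which rides on the stop. Round steel head 26 across, top 46 above the bench; slot 5.5 wide, 7 deep, open at both ends, 1.5 bevels along its mouth. A blade 16 by 3.5 has 0.12 rad of play either way in it.
- driver: Flat driver, 140 long, about 100 g, standing blade down in the holder, blade end 10 above the bench. Origin at the centre of the blade's end, z up to the handle. Blade 16 wide (x), 3.5 thick (y), 18 long; shaft 10 across; round collar 34 across from z 60 to 66, resting on the holder; square handle 26 by 26 (flats face x and y) from z 66 to 136, then a 4 high button.
- driver_tip (a point): Centre of the end of the driver's blade (same point and axes as driver).
- holder: Driver holder: a wooden block 75 by 75, 70 high, fixed to the bench, with a square through hole 22 by 22 in the centre of its top (sides along x and y, 2 bevel). Origin at the centre of its underside, z up. The driver may stand in it at any turn.
- carton: Open cardboard carton for offcuts, 170 (x) by 140 (y), 50 high outside, walls and floor 5 thick, empty, fixed to the bench. Origin at the centre of its underside, z up.
- glue: Bystander: glue bottle, 56 across, 150 high, upright. Origin at the centre of its underside.
- tape: Bystander: cardboard tape roll lying flat, 100 across, 45 high. Origin at the centre of its underside.
- smallbox: Bystander: closed small cardboard box 100 x 70 x 45. Origin at the centre of its underside.
Not all that is in view belongs to the job. Of the things like the offcut, leave any that is blue or white; of the rest the smaller one is meant.

How it is judged:
By the outcome, as a careful person would: the job done as asked, in the order asked, and still so for the second after the job is handed in, with the robot touching nothing.
It also fails if it takes over 72 s, if anything falls off the work surface, if the arm or the gripper's body presses on something with over 40 N, if the wrist force passes 120 N, or if a joint passes its speed limit or range.

## Robot

A 6-joint arm with a two-finger parallel gripper is mounted at the origin on the work surface. World frame = base frame: x ahead of the robot, y to its left, z up, the work surface at z = 0. Lengths are in m, angles in degrees, forces in N, time in s.
With the tool pointing down it reaches from about 0.35 to 0.875 m from the base axis. Payload 4.2 kg.
Tool frame: the origin (TCP) lies on the centre line of the jaws, within the pads' length; the fingertips stand 19 mm ahead of it and the grasp point (between the pads) is the TCP; x points along the fingers, y is the direction in which the jaws open and shut, and the axes are right-handed (so a half turn about x gives the same grasp; the last joint's range is limited). The gripper opens to 87 mm and grips with 3 to 60 N. Pads are 19 mm wide; open, the fingers measure 117 mm over their backs; the gripper's body (75 mm by 190 mm) begins 51 mm behind the grasp point.
Start: joints at [84.832, 22.042, 0.453, 0, -68.411, -14.817], TCP at [0.214, 0.587, 0.242] pointing down, gripper open.
Joint ranges: [-179.83, 179.83], [-69.29, 118.12], [-61.27, 80.66], [-181.25, 117.63], [-171.15, -9.14], [-177.46, 177.46]. Speed limits (degrees/s): [159.86, 159.86, 180, 180, 180, 180].

## Interface

Orientations are given as a 3x3 rotation matrix whose columns are the frame's x, y, z axes.
In Python, from station import * gives the robot as it stands.
- The arm moves only by the shell command python3 -m creep 'ROWS'. ROWS is JSON, a list of rows, each a list of 5 numbers: the opening, from 0 (shut) to 1 (fully open), then the shift along the world's x, y, z in mm, then the turn about the world's z in rad. In form: [[jaw, x, y, z, turn], ...]. A call has exactly 8 rows; each row is the pose to reach, as a shift and turn from the pose measured when the call began; what a row does not reach only later rows make up. A row lasts 1/10 s, in which the tool goes at most 50 mm and 8.59 degrees, less where a joint would pass 70% of its speed; a pose out of reach is approached as far as the arm can. A call with a gripper value outside its range is refused whole. The fingers move at their own pace and stop on an object; the grip force is fixed at half the most. Time passes only in rows, so rows that repeat a pose let the fingers close, or fill a call up. It gives the time, the measured TCP pose, the force and the opening at its end, in the units of the state.
- sense(): the state, without advancing time (a new reading comes with each control period).
- capture(name): name is "scene" or "top"; returns a dict with "image" (480x640x3 uint8, blue, green, red), "z_map" (480x640 float32, m along the optical axis (not along the pixel's ray), 0 where there is no reading), "mtx" (3x3 intrinsics, pixels), "k1" (the pictures are not rectified: a ray, as slopes to the right and down, at radius r is drawn at 1 + k1 r^2 times it, then the intrinsics apply), "eye" and "attitude" of the camera in the world. Camera axes: x right, y up, looking along -z (the intrinsics and any distortion apply to the point x, -y, -z); pixel columns grow to the right and rows downward; lengths in m; the calibration is good to about 2 mm. A picture is of the moment at which its call begins.
- finish_job(): hands the job in, once; it reports no verdict.
Trained networks look in a picture, given as the dict that the camera call returned (one of the last four; its "shot" number tells which), for a name from the list of things; names that differ only in an ending like _2 or _b are one class to them, and where a whole thing is asked for, a point or a joint stands for the part that bears it (a point fixed in the world has none). Each returns a list of dicts, best first, with "confidence" (0 to 1); they miss things now and then, are a little off and sometimes report something else, mostly with a low value. They report only what shows in the picture. A call takes as long as a camera call. They do not tell look-alikes from the thing itself.
- look_for(picture, thing): "box" ([left, top, right, bottom] in pixels, round what is visible of it).
- mark_of(picture, thing): "centre" ([column, row] in pixels: a listed point, or the origin of a listed thing).
The state is a dict: "time_s": time; "joints": joint angles; "joint_velocities": joint speeds; "effort": joint torques, N m; "tcp_pos": TCP position; "ee_rot": TCP orientation; "wrist_force": force on the tool from outside, world axes, zero at the start; "moment": the same for the moment, N m; "gripper_width": opening from 0.0 (shut) to 1.0 (fully open).
Only numpy, scipy, OpenCV 4.12 (cv2) and the standard library are available. Lean on these libraries where they do the work, as an engineer would, in place of code of your own. Each camera call takes 0.05 s, during which the arm holds its last target.

## Working session

There is one attempt and no reset: what is moved stays moved. The work goes in short steps, Python scripts to look and compute and a shell command to move; the robot and the scene stay as the last step left them, time stands still between calls to the robot, and variables do not carry over. Pictures are saved under pics/ and viewed, and the job is handed in when it is done.

```bash
ls; mkdir -p pics; cat > h.py <<'E'
from station import *
import numpy as np, cv2
def save(p,n): cv2.imwrite('pics/'+n+'.png',p['image'])
def ray(p,px):
    m=p['mtx'];k=p['k1']
    d=np.array([(px[0]-m[0][2])/m[0][0],(px[1]-m[1][2])/m[1][1]])
    u=d.copy()
    for _ in range(20): u=d/(1+k*(u@u))
    return np.array(p['attitude'])@np.array([u[0],-u[1],-1.0])
def atz(p,px,z):
    r=ray(p,px);e=np.array(p['eye']);return e+r*(z-e[2])/r[2]
def dep(p,px):
    c,r=int(round(px[0])),int(round(px[1]));z=p['z_map'][max(r-1,0):r+2,max(c-1,0):c+2];z=z[z>0]
    return np.array(p['eye'])+ray(p,px)*np.median(z) if len(z) else None
def cloud(p):
    m=np.array(p['mtx']);h,w=p['z_map'].shape
    c,r=np.meshgrid(np.arange(w),np.arange(h))
    d=np.stack([(c-m[0,2])/m[0,0],(r-m[1,2])/m[1,1]],-1);u=d.copy()
    for _ in range(20): u=d/(1+p['k1']*(u**2).sum(-1,keepdims=True))
    v=np.concatenate([u[...,:1],-u[...,1:],-np.ones((h,w,1))],-1)@np.array(p['attitude']).T
    q=np.array(p['eye'])+v*p['z_map'][...,None]; q[p['z_map']<=0]=np.nan
    return q
def proj(p,X):
    q=np.array(p['attitude']).T@(np.array(X)-np.array(p['eye']));u=np.array([q[0],-q[1]])/-q[2]
    d=u*(1+p['k1']*(u@u));m=np.array(p['mtx']);return m[0,0]*d[0]+m[0,2],m[1,1]*d[1]+m[1,2]
E
python3 - <<'E'
from h import *
np.set_printoptions(precision=4,suppress=True)
s=sense();print(s['time_s'],s['tcp_pos'],s['ee_rot'],s['wrist_force'])
for n in('scene','top'):
    p=capture(n);save(p,n+'0');print(n,p['eye'],p['k1'],p['mtx'])
    np.savez('pics/%s0.npz'%n,**{k:np.array(v) for k,v in p.items()})
    for t in 'jig offcut stop stop_rib slot driver holder carton glue tape smallbox'.split():
        for d in mark_of(p,t)[:3]:
            print(t,np.round(d['centre'],1),round(d['confidence'],2),dep(p,d['centre']))
E
```

```text
pics
0.0 [0.2134 0.5868 0.2405] [[-0.0007 -0.3419 -0.9397]
 [-0.0021 -0.9397  0.3419]
 [-1.      0.0022 -0.0001]] [-0.8713 -0.5278 -0.0631]
scene [ 1.3119 -0.0444  1.0526] 0.006160293428086846 [[523.2017   0.     322.8874]
 [  0.     523.2017 239.4231]
 [  0.       0.       1.    ]]
jig [368.1 297.7] 0.93 [0.69   0.0213 0.0483]
offcut [409.9 205.7] 0.81 [0.401  0.1355 0.0358]
offcut [362.6 280.5] 0.72 [0.6443 0.0096 0.0484]
offcut [307.3 206.3] 0.71 [ 0.4121 -0.13    0.0395]Traceback (most recent call last):
  File "<stdin>", line 8, in <module>
ValueError: it knows: carton, driver, driver_tip, glue, holder, jig, offcut, slot, smallbox, stop_rib, tape
```

```bash
python3 - <<'E'
from h import *
np.set_printoptions(precision=4,suppress=True)
for n in('scene','top'):
    p=capture(n);save(p,n+'1');print(n,p['eye'],p['k1'],p['mtx'][0])
    np.savez('pics/%s1.npz'%n,**{k:np.array(v) for k,v in p.items()})
    for t in 'jig offcut stop_rib slot driver driver_tip holder carton glue tape smallbox'.split():
        for d in mark_of(p,t)[:3]:
            print(t,np.round(d['centre'],1),round(d['confidence'],2),dep(p,d['centre']))
E
```

```text
scene [ 1.3119 -0.0444  1.0526] 0.006160293428086846 [523.2017   0.     322.8874]
jig [365.5 299.7] 0.57 [0.696  0.0154 0.0493]
jig [247.4 227.7] 0.45 [ 0.5065 -0.2711  0.0635]
offcut [409.5 204.2] 0.81 [0.3997 0.1341 0.0401]
offcut [298.4 263. ] 0.74 [ 0.5859 -0.1426  0.0303]
offcut [362.9 282.9] 0.62 [0.6509 0.0102 0.0484]
stop_rib [346.2 222.3] 0.61 [ 0.491  -0.0295  0.072 ]
slot [345.8 242.4] 0.5 [ 0.5328 -0.0296  0.0458]
driver [249.2 228.5] 0.65 [ 0.5098 -0.2661  0.0645]
driver [249.4 228.3] 0.44 [ 0.5094 -0.2656  0.0648]
driver_tip [348.4 243.2] 0.55 [ 0.5345 -0.0233  0.0451]
holder [248.9 230.6] 0.8 [ 0.5066 -0.2688  0.0524]
carton [472.4 260.7] 0.6 [0.5518 0.2809 0.0065]
glue [473.8 317.7] 0.78 [0.7337 0.25   0.0462]
tape [257.6 315.5] 0.67 [ 0.7149 -0.2298  0.001 ]
smallbox [161.3 270. ] 0.66 [ 0.625  -0.4618  0.0462]
top [ 0.3468 -0.1103  1.1413] -0.02558684290800894 [467.9689   0.     318.794 ]
jig [278.1 187.3] 0.58 [0.6661 0.0214 0.0182]
offcut [343.9 305. ] 0.88 [ 0.3738 -0.1356  0.04  ]
offcut [281.9 203.7] 0.84 [0.6164 0.0085 0.0484]
offcut [349.8 226.2] 0.65 [ 0.5621 -0.1542  0.0289]
stop_rib [298.5 250.8] 0.56 [ 0.498  -0.0328  0.0723]
slot [292.4 239.2] 0.41 [ 0.5303 -0.0162  0.0427]
driver [405.3 264. ] 0.5 [ 0.4597 -0.2713  0.1078]
driver_tip [282.7 203.4] 0.72 [0.6173 0.0066 0.0478]
holder [400.9 268.4] 0.66 [ 0.454  -0.2669  0.0692]
holder [279.7 200. ] 0.23 [0.6261 0.014  0.0468]
carton [176.  235.2] 0.92 [0.5517 0.2784 0.0043]
glue [185.  173.9] 0.89 [0.6869 0.2379 0.0787]
tape [380.  167.9] 0.75 [ 0.7176 -0.2357 -0.0021]
smallbox [483.1 212.2] 0.93 [ 0.5873 -0.4716  0.045 ]
smallbox [281.5 203.3] 0.6 [0.6178 0.0097 0.0468]
```

View pics/scene0.png

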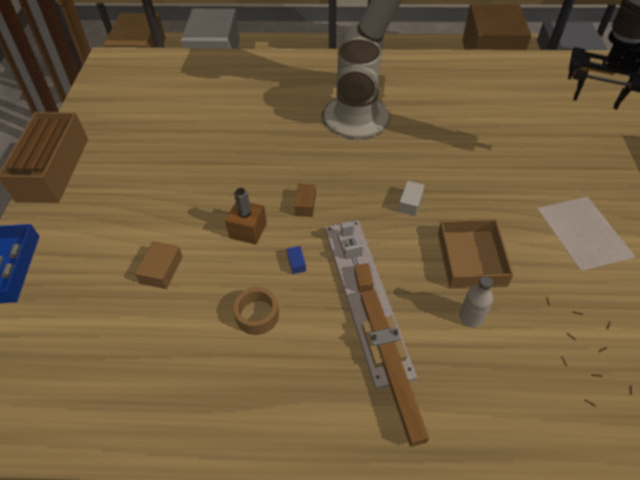

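```bash
python3 - <<'E'
from h import *
a=cv2.imread('pics/scene0.png')[200:450,210:530];cv2.imwrite('pics/sc.png',cv2.resize(a,None,fx=2.4,fy=2.4,interpolation=cv2.INTER_CUBIC))
a=cv2.imread('pics/top1.png')[120:320,220:440];cv2.imwrite('pics/tc.png',cv2.resize(a,None,fx=3,fy=3,interpolation=cv2.INTER_CUBIC))
E
```

```text
(no output)
```

View pics/sc.png

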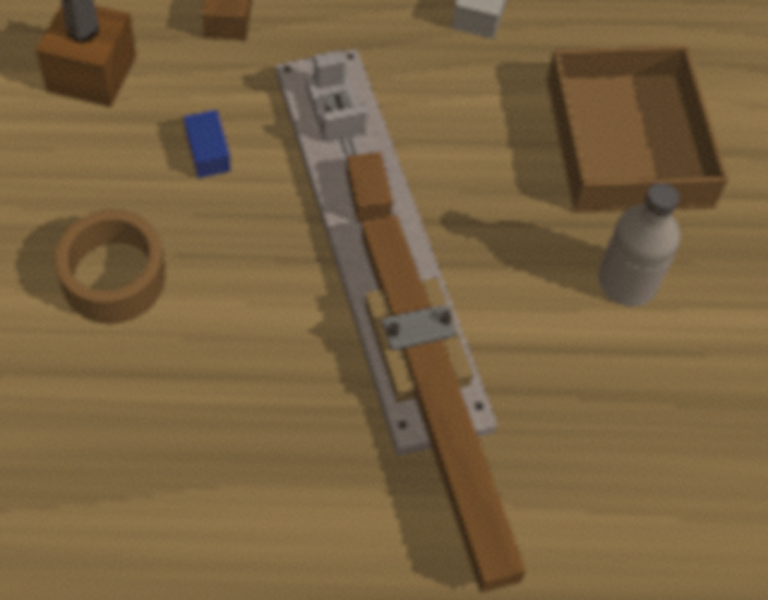

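View pics/tc.png

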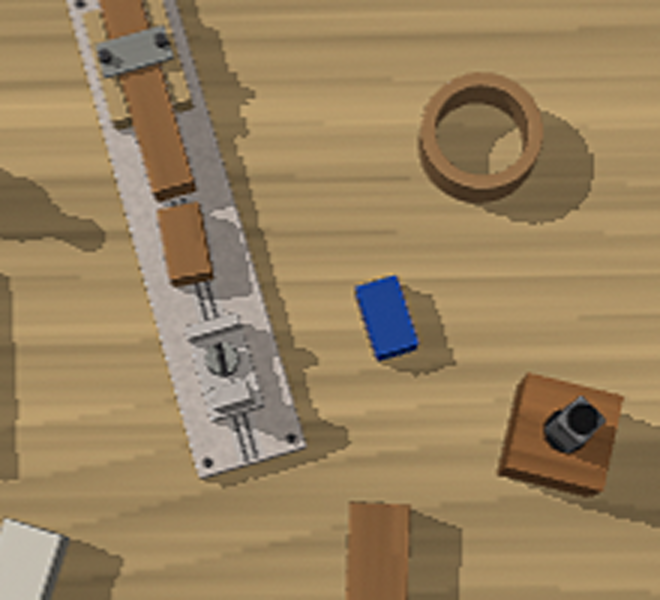

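View pics/top1.png

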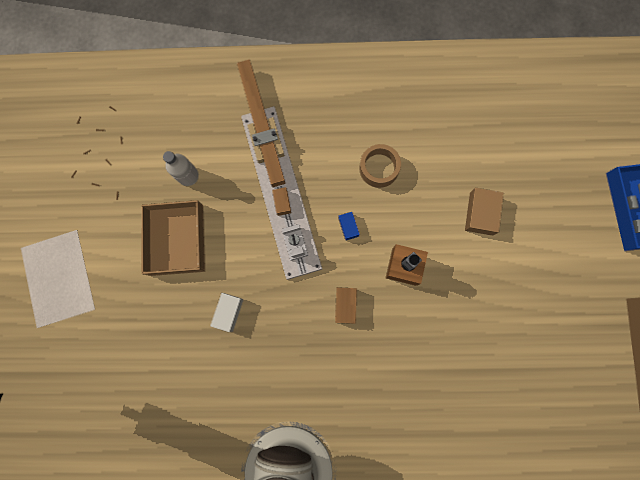

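The scene: the target offcut sits on the jig at about (282,203) in the top view. The blue, white and larger brown pieces are decoys. The holder is at (406,265), the carton at (174,238). Next I'll fit accurate poses from the depth data.

```bash
cat > fit.py <<'E'
from h import *
np.set_printoptions(precision=4,suppress=True)
def L(n):
    d=np.load('pics/'+n+'.npz');return {k:d[k] for k in d.files}
def rect(P):
    c,(w,h),a=cv2.minAreaRect((P*1000).astype(np.float32));return np.round(c,1),np.round((w,h),1),round(a,1)
E
python3 - <<'E'
from fit import *
for n in('top1','scene1'):
    p=L(n);q=cloud(p).reshape(-1,3);q=q[~np.isnan(q[:,0])]
    print(n,'bench z',np.median(q[(q[:,0]>.4)&(q[:,0]<.5)&(q[:,1]>.1)&(q[:,1]<.15),2]))
    def box(x0,x1,y0,y1,z0,z1): return q[(q[:,0]>x0)&(q[:,0]<x1)&(q[:,1]>y0)&(q[:,1]<y1)&(q[:,2]>z0)&(q[:,2]<z1)]
    B=box(.55,.98,-.06,.16,.042,.054); print('batten+offcut',rect(B[:,:2]),len(B))
    # line fit
    c=B.mean(0);u=np.linalg.svd(B[:,:2]-c[:2],full_matrices=False)[2][0];u*=np.sign(u[0]);print('dir',np.degrees(np.arctan2(u[1],u[0])))
    J=box(.4,.95,-.12,.16,.013,.023);print('jig',rect(J[:,:2]))
    R=box(.45,.53,-.07,.02,.066,.08);print('rib',rect(R[:,:2]),R.mean(0))
    H=box(.36,.56,-.36,-.2,.062,.075);print('holder',rect(H[:,:2]),H[:,2].mean())
    D=box(.36,.56,-.36,-.2,.09,.2);print('drv',rect(D[:,:2]),D[:,2].max())
    T=box(.36,.56,-.36,-.2,.135,.17);print('drvtop',rect(T[:,:2]),T.mean(0))
    C=box(.4,.7,.17,.4,.045,.055);print('carton',rect(C[:,:2]))
E
```

```text
top1 bench z -0.0007912292621349293
batten+offcut (array([766.2,  47.3]), array([449.2,  67.9]), 15.3) 2183
dir 15.145297109244755
jig (array([643.5,  88.5]), array([441.2, 240.7]), 14.8)
rib (array([497.6, -27.9]), array([16. , 29.6]), 14.8) [ 0.4975 -0.0278  0.072 ]
holder (array([ 465.3, -283. ]), array([75.5, 75.8]), 74.8) 0.06948322277670443
drv (array([ 465.3, -282.7]), array([25.4, 26.9]), 43.4) 0.15390188695201856
drvtop (array([ 465.3, -282.7]), array([25.5, 26.8]), 42.9) [ 0.4645 -0.282   0.1472]
carton (array([575.3, 280.8]), array([239.4, 142.4]), 3.8)
scene1 bench z 0.0013234594289641688
batten+offcut (array([768.4,  46.8]), array([447.2,  68.8]), 15.7) 3115
dir 15.40509887829581
jig (array([674. ,  23.4]), array([542.8, 271. ]), 1.4)
rib (array([499.4, -28.5]), array([19.4, 30.5]), 13.3) [ 0.4997 -0.0287  0.0722]
holder (array([ 464.7, -283.6]), array([78.3, 80.1]), 74.9) 0.07018030762320228
drv (array([ 466.2, -283.2]), array([29. , 28.1]), 40.1) 0.1545682066975187
drvtop (array([ 466.4, -284.3]), array([29. , 25.4]), 45.5) [ 0.4705 -0.2827  0.1464]
carton (array([573.9, 281.5]), array([242.3, 143.5]), 3.5)
```

```bash
python3 - <<'E'
from fit import *
a=np.radians(15);u=np.array([np.cos(a),np.sin(a)]);v=np.array([-u[1],u[0]])
for n in('top1','scene1'):
    p=L(n);Q=cloud(p);q=Q.reshape(-1,3);q=q[~np.isnan(q[:,0])]
    s=q[:,:2]@u;t=q[:,:2]@v
    m=(q[:,2]>.043)&(q[:,2]<.053)&(q[:,0]>.55)&(q[:,0]<1)&(abs(t-(np.array([.64,.01])@v))<.04)
    for lo in np.arange(.55,.9,.005):
        k=m&(s>=lo)&(s<lo+.005)
        if lo<.72: print(n,round(lo,3),k.sum(),np.round([t[k].min(),t[k].max(),t[k].mean()],4) if k.sum() else '')
    m2=(q[:,2]>.045)&(q[:,2]<.055)&(q[:,0]>.42)&(q[:,0]<.66)&(q[:,1]>.17)&(q[:,1]<.4)
    print('carton',rect(q[m2][:,:2]))
    print('glue',[ (atz(p,d['centre'],0)) for d in mark_of(p,'glue')[:1]] if 0 else '')
    gm=(q[:,2]>.02)&(q[:,2]<.16)&(q[:,0]>.65)&(q[:,0]<.85)&(q[:,1]>.17)&(q[:,1]<.32)
    g=q[gm];print('glue',g.min(0),g.max(0)); tp=g[g[:,2]>.14];print(tp.mean(0))
    # stop plate
    m3=(q[:,2]>.053)&(q[:,2]<.062)&(abs(t-np.array([.4975,-.0278])@v)<.03)&(q[:,0]>.5)&(q[:,0]<.62)
    print('plate s',s[m3].min(),s[m3].max(),t[m3].min(),t[m3].max(),'rib s,t',np.array([.4975,-.0278])@u,np.array([.4975,-.0278])@v)
    X=np.array([*(np.array([.4975,-.0278])+.034*u),.046]);c=proj(p,X);print('slot px',c)
    w=p['image'][int(c[1])-20:int(c[1])+20,int(c[0])-20:int(c[0])+20];cv2.imwrite('pics/slot_%s.png'%n,cv2.resize(w,None,fx=14,fy=14,interpolation=cv2.INTER_CUBIC))
E
```

```text
top1 0.55 0 
top1 0.555 0 
top1 0.56 0 
top1 0.565 0 
top1 0.57 0 
top1 0.575 16 [-0.1637 -0.1318 -0.1503]
top1 0.58 24 [-0.1651 -0.1323 -0.1481]
top1 0.585 31 [-0.1663 -0.132  -0.1485]
top1 0.59 27 [-0.1652 -0.1325 -0.1494]
top1 0.595 30 [-0.1666 -0.1336 -0.1498]
top1 0.6 25 [-0.1671 -0.1349 -0.1513]
top1 0.605 28 [-0.1667 -0.1332 -0.1502]
top1 0.61 31 [-0.1681 -0.1345 -0.1513]
top1 0.615 29 [-0.1686 -0.1344 -0.1505]
top1 0.62 28 [-0.1684 -0.1355 -0.1518]
top1 0.625 24 [-0.169  -0.1368 -0.1524]
top1 0.63 31 [-0.1686 -0.1349 -0.1519]
top1 0.635 18 [-0.1692 -0.1362 -0.15  ]
top1 0.64 0 
top1 0.645 0 
top1 0.65 11 [-0.1691 -0.1369 -0.1512]
top1 0.655 28 [-0.1704 -0.1389 -0.1543]
top1 0.66 28 [-0.1709 -0.1361 -0.1535]
top1 0.665 27 [-0.1707 -0.137  -0.1533]
top1 0.67 25 [-0.1689 -0.1364 -0.1526]
top1 0.675 24 [-0.1703 -0.1371 -0.154 ]
top1 0.68 32 [-0.1691 -0.136  -0.1531]
top1 0.685 29 [-0.1705 -0.1372 -0.1529]
top1 0.69 28 [-0.1694 -0.136  -0.1541]
top1 0.695 25 [-0.17   -0.1367 -0.1529]
top1 0.7 30 [-0.1697 -0.1357 -0.1522]
top1 0.705 23 [-0.1703 -0.1368 -0.1524]
top1 0.71 27 [-0.169
[... 1304 characters left out ...]
.1721 -0.1364 -0.1547]
scene1 0.68 26 [-0.1707 -0.1388 -0.1552]
scene1 0.685 29 [-0.1712 -0.1371 -0.1538]
scene1 0.69 35 [-0.1712 -0.1372 -0.1554]
scene1 0.695 31 [-0.1708 -0.1377 -0.1537]
scene1 0.7 30 [-0.171  -0.1371 -0.1535]
scene1 0.705 31 [-0.1708 -0.1362 -0.1556]
scene1 0.71 36 [-0.1718 -0.1373 -0.1538]
scene1 0.715 33 [-0.1715 -0.1366 -0.1542]
carton (array([541.2, 279.5]), array([176.9, 143.5]), 3.5)
glue 
glue [0.6835 0.2267 0.0201] [0.7371 0.2847 0.1542]
[0.7097 0.2551 0.1487]
plate s 0.4772960171207646 0.5400360047692965 -0.17754297486930404 -0.1342053001185999 rib s,t 0.4733529291249614 -0.15561521290934016
slot px (np.float64(350.18810841938017), np.float64(241.64765546473282))
```

```bash
python3 -m creep '[[1,411,-576,0,0.54],[1,411,-576,0,0.54],[1,411,-576,0,0.54],[1,411,-576,0,0.54],[1,411,-576,0,0.54],[1,411,-576,0,0.54],[1,411,-576,0,0.54],[1,411,-576,0,0.54]]'
```

```text
time_s: 2.15
tcp_pos: [0.4467, 0.2601, 0.242]
ee_rot: [[0.001, 0.191, -0.982], [0.001, -0.982, -0.191], [-1.0, -0.0, -0.001]]
wrist_force: [1.7, 0.8, -0.0]
gripper_width: 0.998
```

View pics/slot_top1.png

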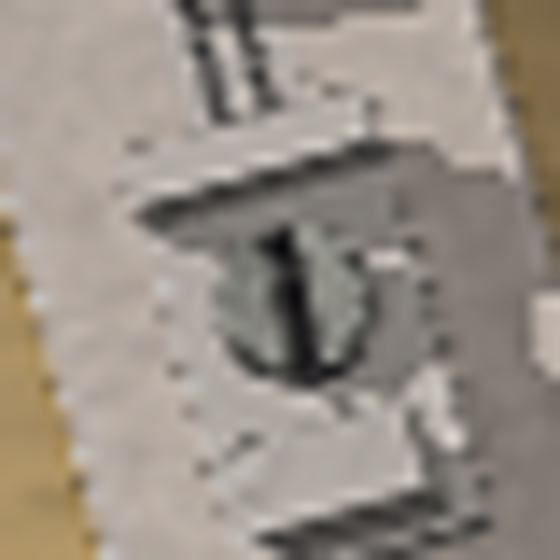

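View pics/slot_scene1.png

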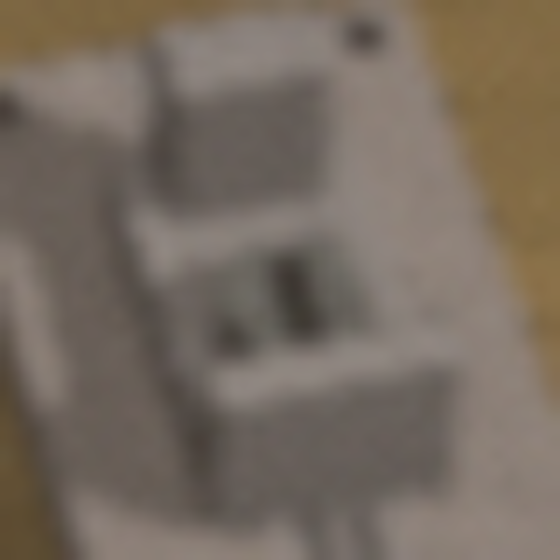

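```bash
python3 -m creep '[[1,178,-249,0,0],[1,178,-249,0,0],[1,178,-249,0,0],[1,178,-249,0,0],[1,178,-249,0,0],[1,178,-249,0,0],[1,178,-249,0,0],[1,178,-249,-80,0]]'; python3 - <<'E'
from h import *
s=sense();print(s['tcp_pos'],s['ee_rot'])
p=capture('top');save(p,'t2')
p=capture('scene');save(p,'s2')
E
```

```text
time_s: 2.95
tcp_pos: [0.6305, 0.0097, 0.1984]
ee_rot: [[0.018, 0.189, -0.982], [0.002, -0.982, -0.189], [-1.0, 0.001, -0.018]]
wrist_force: [1.8, 1.0, 0.9]
gripper_width: 1.0
[0.63046331 0.00970651 0.19843262] [[ 0.01761998  0.18860454 -0.98189504]
 [ 0.00219481 -0.98205242 -0.18859538]
 [-0.99984235  0.00116798 -0.01771769]]
```

View pics/s2.png

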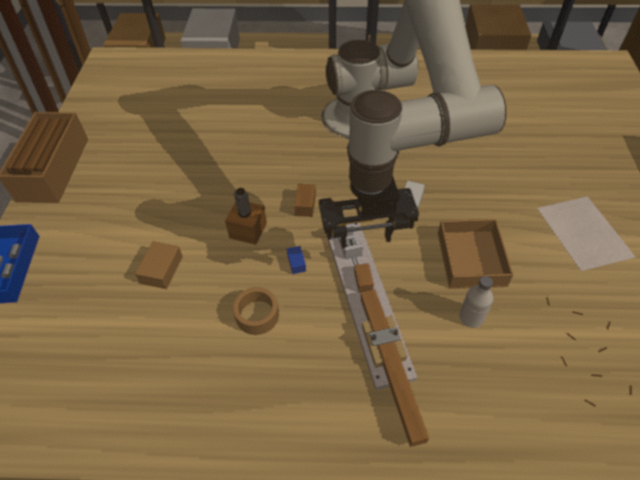

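```bash
python3 -m creep '[[1,-5,1,-40,0],[1,-5,1,-85,0],[1,-5,1,-125,0],[1,-5,1,-145,0],[1,-5,1,-157,0],[1,-5,1,-157,0],[0,-5,1,-157,0],[0,-5,1,-157,0]]'; python3 -c "
from station import *
print(sense()['tcp_pos'],sense()['time_s'])"
```

```text
time_s: 3.85
tcp_pos: [0.6148, 0.0098, 0.0371]
ee_rot: [[-0.015, 0.192, -0.981], [-0.006, -0.981, -0.192], [-1.0, 0.003, 0.016]]
wrist_force: [-13.4, -2.3, 35.7]
gripper_width: 0.892
[0.61484932 0.00977059 0.03714937] 3.85
```

```bash
python3 -m creep '[[1,5,1,6,0],[1,10,1,6,0],[1,10,1,6,0],[1,10,1,6,0],[1,10,1,6,0],[1,10,1,6,0],[1,10,1,6,0],[1,10,1,6,0]]'; python3 - <<'E'
from h import *
for n in('top','scene'):
    p=capture(n);save(p,n+'3')
    c=proj(p,[.62,0,.05]);i=p['image'];a=i[max(0,int(c[1])-90):int(c[1])+90,int(c[0])-120:int(c[0])+120];cv2.imwrite('pics/%s3c.png'%n,cv2.resize(a,None,fx=3,fy=3,interpolation=cv2.INTER_CUBIC))
E
```

```text
time_s: 4.65
tcp_pos: [0.6247, 0.0107, 0.0428]
ee_rot: [[-0.016, 0.192, -0.981], [-0.006, -0.981, -0.192], [-1.0, 0.003, 0.016]]
wrist_force: [0.3, 0.7, 1.1]
gripper_width: 1.001
```

View pics/scene3c.png

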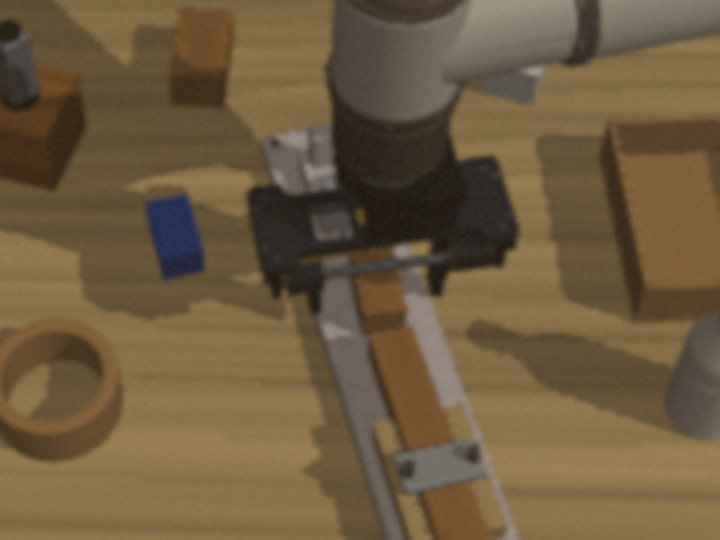

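```bash
python3 -m creep '[[0,0,0,-1,0],[0,0,0,-1,0],[0,0,0,-1,0],[0,0,0,-1,0],[0,0,0,-1,0],[0,0,0,-1,0],[0,0,0,5,0],[0,0,0,20,0]]'
```

```text
time_s: 5.55
tcp_pos: [0.6237, 0.0105, 0.062]
ee_rot: [[-0.019, 0.192, -0.981], [-0.007, -0.981, -0.192], [-1.0, 0.003, 0.019]]
wrist_force: [-1.0, 0.6, -0.3]
gripper_width: 0.396
```

```bash
python3 -m creep '[[0,0,0,45,0],[0,-10,30,75,0],[0,-22,70,75,0],[0,-36,115,75,0],[0,-50,160,75,0],[0,-64,210,75,0],[0,-76,250,75,0],[0,-82,268,75,0]]'
python3 -m creep '[[0,0,0,0,0],[0,0,0,0,0],[0,0,0,0,0],[0,0,0,0,0],[0,0,0,0,0],[0,0,0,0,0],[0,0,0,0,0],[0,0,0,0,0]]'
```

```text
time_s: 6.35
tcp_pos: [0.5407, 0.282, 0.1376]
ee_rot: [[-0.018, 0.195, -0.981], [-0.006, -0.981, -0.195], [-1.0, 0.002, 0.018]]
wrist_force: [0.2, -1.3, -0.4]
gripper_width: 0.403
time_s: 7.15
tcp_pos: [0.5407, 0.2818, 0.1376]
ee_rot: [[-0.018, 0.195, -0.981], [-0.006, -0.981, -0.195], [-1.0, 0.002, 0.018]]
wrist_force: [0.2, 0.1, -0.4]
gripper_width: 0.4
```

```bash
python3 -m creep '[[0,0,-2,-35,0],[0,0,-2,-70,0],[0,0,-2,-90,0],[0,0,-2,-100,0],[0,0,-2,-105,0],[0,0,-2,-106,0],[0,0,-2,-106,0],[0.62,0,-2,-106,0]]'
python3 -m creep '[[0.62,0,0,0,0],[0.62,0,0,0,0],[0.62,0,0,0,0],[0.62,0,0,15,0],[0.62,0,0,50,0],[0.62,0,0,90,0],[0.62,0,0,120,0],[0.62,0,0,120,0]]'
```

```text
time_s: 7.95
tcp_pos: [0.5415, 0.2804, 0.0352]
ee_rot: [[-0.014, 0.196, -0.981], [-0.003, -0.981, -0.196], [-1.0, 0.0, 0.014]]
wrist_force: [0.5, 0.7, -0.6]
gripper_width: 0.43
time_s: 8.75
tcp_pos: [0.5441, 0.2821, 0.1601]
ee_rot: [[-0.006, 0.197, -0.98], [0.002, -0.98, -0.197], [-1.0, -0.003, 0.005]]
wrist_force: [-1.2, 0.0, 0.2]
gripper_width: 0.62
```

```bash
python3 -m creep '[[0,-12,-45,0,0.063],[0,-24,-95,0,0.063],[0,-36,-145,0,0.063],[0,-48,-192,0,0.063],[0,-60,-240,0,0.063],[0,-70,-285,0,0.063],[0,-79,-318,0,0.063],[0,-79,-318,0,0.063]]'; python3 - <<'E'
from h import *
s=sense();x=s['tcp_pos'];print(x)
p=capture('top');save(p,'t4')
np.savez('pics/t4.npz',**{k:np.array(v) for k,v in p.items()})
p=capture('scene');save(p,'s4')
E
```

```text
time_s: 9.55
tcp_pos: [0.4628, -0.0389, 0.159]
ee_rot: [[-0.009, 0.253, -0.967], [0.002, -0.967, -0.253], [-1.0, -0.004, 0.009]]
wrist_force: [-0.1, 0.3, 1.3]
gripper_width: 0.028
[ 0.46281796 -0.03894386  0.15899235]
```

View pics/s4.png

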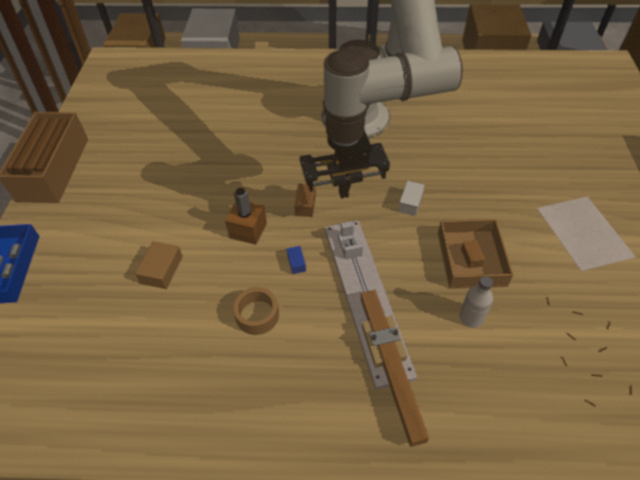

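The offcut is in the carton, at about (473,252). Next I go down behind the rib.

```bash
python3 -m creep '[[0,2,3,-35,0],[0,2,3,-70,0],[0,2,3,-85,0],[0,2,3,-92,0],[0,2,3,-94,0],[0,2,3,-94,0],[0,2,3,-94,0],[0,2,3,-94,0]]'; python3 - <<'E'
from h import *
x=np.array(sense()['tcp_pos']);a=np.radians(15);u=np.array([np.cos(a),np.sin(a)]);v=np.array([-u[1],u[0]])
print(x,x[:2]@u,x[:2]@v)
E
```

```text
time_s: 10.45
tcp_pos: [0.4674, -0.0333, 0.0663]
ee_rot: [[-0.005, 0.256, -0.967], [0.002, -0.967, -0.256], [-1.0, -0.003, 0.004]]
wrist_force: [-0.2, 0.0, 0.1]
gripper_width: 0.001
[ 0.46740286 -0.03330951  0.06632164] 0.44285535907849216 -0.1531472799737222
```

```bash
python3 -m creep '[[0,15,3,0,0],[0,29,7,0,0],[0,44,11,0,0],[0,58,14,0,0],[0,72,18,0,0],[0,87,22,0,0],[0,100,25.5,0,0],[0,108,27.5,0,0]]'; cat > st.py <<'E'
from h import *
q=sense();x=np.array(q['tcp_pos']);a=np.radians(15);u=np.array([np.cos(a),np.sin(a)]);v=np.array([-u[1],u[0]])
np.set_printoptions(precision=4,suppress=True)
print(x,'s',x[:2]@u,'t',x[:2]@v,'F along',np.array(q['wrist_force'])[:2]@u,'F',np.array(q['wrist_force']),'M',np.array(q['moment']))
E
python3 st.py
```

```text
time_s: 11.25
tcp_pos: [0.5708, -0.0063, 0.0658]
ee_rot: [[-0.016, 0.255, -0.967], [0.001, -0.967, -0.255], [-1.0, -0.005, 0.015]]
wrist_force: [-9.9, 2.5, 5.4]
gripper_width: 0.004
[ 0.5708 -0.0063  0.0658] s 0.5497441847637627 t -0.15380206981667494 F along -8.880653571140067 F [-9.8689  2.5191  5.4297] M [0.6163 2.8889 0.0824]
```

```bash
python3 -m creep '[[0,5,1,0,0],[0,10,2.5,0,0],[0,14,3.6,0,0],[0,17,4.5,0,0],[0,20,5.2,0,0],[0,21,5.5,0,0],[0,22,5.8,0,0],[0,22,5.8,0,0]]'; python3 st.py
```

```text
time_s: 12.05
tcp_pos: [0.5882, -0.0015, 0.0657]
ee_rot: [[-0.026, 0.254, -0.967], [-0.0, -0.967, -0.254], [-1.0, -0.006, 0.025]]
wrist_force: [-9.0, 0.3, 4.8]
gripper_width: 0.007
[ 0.5882 -0.0015  0.0657] s 0.5677363442956331 t -0.15363174324567033 F along -8.587124663349197 F [-8.9709  0.3019  4.7612] M [-0.0149  2.411   0.1025]
```

```bash
python3 -m creep '[[0,3,0.8,0,0],[0,5,1.3,0,0],[0,7,1.8,0,0],[0,8,2,0,0],[0,9,2.3,0,0],[0,9,2.3,0,0],[0,9,2.3,0,0],[0,9,2.3,0,0]]'; python3 st.py
```

```text
time_s: 12.85
tcp_pos: [0.5915, -0.0005, 0.0657]
ee_rot: [[-0.039, 0.253, -0.967], [-0.002, -0.967, -0.253], [-0.999, -0.008, 0.038]]
wrist_force: [-11.0, -0.3, 7.4]
gripper_width: 0.006
[ 0.5915 -0.0005  0.0657] s 0.571245900036773 t -0.15355075748148786 F along -10.661482657324841 F [-10.9528  -0.3164   7.3731] M [-0.1626  3.16    0.085 ]
```

```bash
python3 -m creep '[[0,3,0.8,0,0],[0,6,1.6,0,0],[0,9,2.3,0,0],[0,11,2.8,0,0],[0,12,3.1,0,0],[0,12,3.1,0,0],[0,12,3.1,0,0],[0,12,3.1,0,0]]'; python3 st.py;python3 - <<'E'
from h import *
for n in('top','scene'):
    p=capture(n);save(p,n+'5')
    c=proj(p,[.62,0.01,.05]);i=p['image'];a=i[int(c[1])-60:int(c[1])+60,int(c[0])-80:int(c[0])+80];cv2.imwrite('pics/%s5c.png'%n,cv2.resize(a,None,fx=4,fy=4,interpolation=cv2.INTER_CUBIC))
E
```

```text
time_s: 13.65
tcp_pos: [0.5917, -0.0005, 0.0658]
ee_rot: [[-0.066, 0.251, -0.966], [-0.007, -0.968, -0.251], [-0.998, -0.009, 0.065]]
wrist_force: [-23.7, -3.1, 18.6]
gripper_width: 0.007
[ 0.5917 -0.0005  0.0658] s 0.5713837210117203 t -0.15357858667619073 F along -23.697952480399426 F [-23.6959  -3.1275  18.6464] M [-0.627   6.8115  0.0645]
```

View pics/scene5c.png

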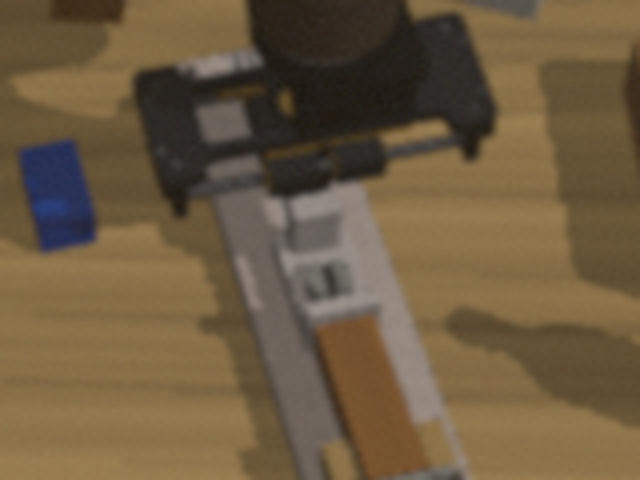

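Stop is home: 24 N gave no further motion, and the plate meets the batten in the picture at around (350,310). Pushing has tilted the tool, though. I'll back off and rise, then work on removing the tilt.

```bash
python3 -m creep '[[0,-8,-2,0,0],[0,-12,-3,20,0],[0,-12,-3,60,0],[0,-12,-3,105,0],[0,-12,-3,150,0],[0,-12,-3,180,0],[0,-12,-3,180,0],[0,-12,-3,100,0]]'; python3 st.py
python3 -m creep '[[0,0,0,60,0],[0,0,0,60,0],[0,0,0,60,0],[0,0,0,60,0],[0,0,0,60,0],[0,0,0,60,0],[0,0,0,60,0],[0,0,0,-20,0]]'; python3 st.py
```

```text
time_s: 14.55
tcp_pos: [0.5854, -0.0027, 0.204]
ee_rot: [[-0.044, 0.252, -0.967], [-0.004, -0.968, -0.252], [-0.999, -0.007, 0.044]]
wrist_force: [1.7, 0.6, -1.6]
gripper_width: 0.003
[ 0.5854 -0.0027  0.204 ] s 0.5647095880392372 t -0.15414891411796644 F along 1.7992997151719594 F [ 1.6924  0.6357 -1.5576] M [-0.0147 -0.2738 -0.031 ]
time_s: 15.35
tcp_pos: [0.5902, -0.0023, 0.2203]
ee_rot: [[-0.027, 0.254, -0.967], [-0.003, -0.967, -0.254], [-1.0, -0.004, 0.027]]
wrist_force: [1.2, 0.5, 0.6]
gripper_width: 0.007
[ 0.5902 -0.0023  0.2203] s 0.5694777874619814 t -0.1549534241427129 F along 1.282139690207736 F [1.1852 0.5307 0.5633] M [ 0.0339 -0.2733 -0.0228]
```

```bash
python3 - <<'E'
from h import *
print(sense()['joints'])
E
python3 - <<'E'
from fit import *
# driver handle side/top: refine yaw with top button ring & handle; slot direction
p=L('top1')
c=proj(p,[.4655,-.283,.15]);i=p['image'];a=i[int(c[1])-22:int(c[1])+22,int(c[0])-22:int(c[0])+22];cv2.imwrite('pics/dt.png',cv2.resize(a,None,fx=13,fy=13,interpolation=cv2.INTER_CUBIC))
print(c)
p=L('scene1')
c=proj(p,[.4655,-.283,.12]);i=p['image'];a=i[int(c[1])-22:int(c[1])+22,int(c[0])-22:int(c[0])+22];cv2.imwrite('pics/ds.png',cv2.resize(a,None,fx=13,fy=13,interpolation=cv2.INTER_CUBIC))
# jig-projected handle points
for n in('top1','scene1'):
    q=cloud(L(n)).reshape(-1,3);m=(q[:,2]>.085)&(q[:,2]<.16)&(abs(q[:,0]-.4655)<.03)&(abs(q[:,1]+.283)<.03);P=q[m][:,:2]*1000
    print(n,m.sum()); print(np.round(np.c_[P-[465.5,-283],q[m][:,2]*1000],0).astype(int).tolist() if m.sum()<140 else rect(q[m][:,:2]))
E
```

```text
[ 15.35594399  20.31736     -5.24494882  -0.285779   -65.99465179
  89.45768227]
(np.float64(413.7019141125601), np.float64(258.9684276302834))
top1 208
(array([ 465.3, -282.7]), array([25.4, 26.9]), 43.4)
scene1 317
(array([ 466.2, -283.2]), array([29. , 28.1]), 40.1)
```

View pics/dt.png

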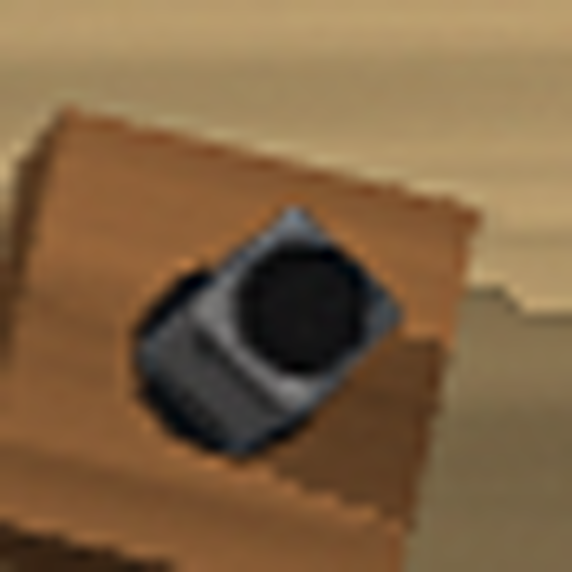

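View pics/ds.png

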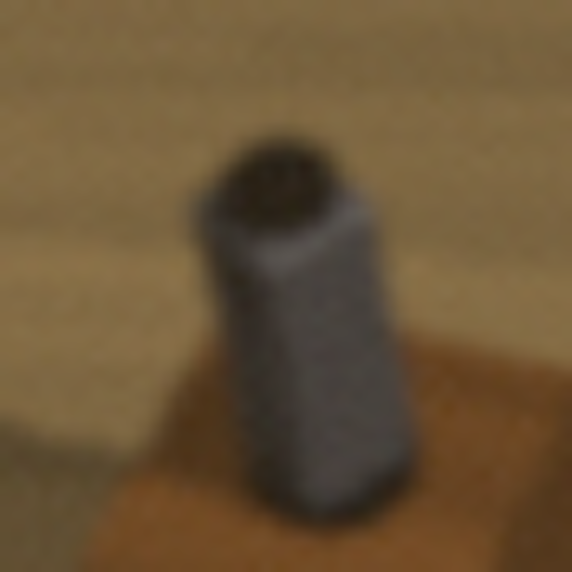

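```bash
python3 -m creep '[[1,-16,-36,10,-0.14],[1,-32,-72,20,-0.28],[1,-48,-108,20,-0.42],[1,-64,-144,20,-0.56],[1,-80,-180,20,-0.70],[1,-96,-216,20,-0.84],[1,-112,-252,20,-0.97],[1,-125,-281,20,-1.07]]'; python3 st.py
python3 -m creep '[[1,0,0,20,0],[1,0,0,20,0],[1,0,0,20,0],[1,0,0,20,0],[1,0,0,20,0],[1,0,0,20,0],[1,0,0,20,0],[1,0,0,-60,0]]'; python3 st.py
```

```text
time_s: 16.15
tcp_pos: [0.464, -0.285, 0.2402]
ee_rot: [[-0.016, -0.731, -0.683], [0.023, -0.683, 0.73], [-1.0, -0.004, 0.027]]
wrist_force: [1.5, -1.7, 0.2]
gripper_width: 0.65
[ 0.464  -0.285   0.2402] s 0.37447025277786367 t -0.39534407569999924 F along 1.0257069331009705 F [ 1.5188 -1.7053  0.2445] M [-0.0414 -0.0895 -0.0268]
time_s: 16.95
tcp_pos: [0.4688, -0.2868, 0.2163]
ee_rot: [[-0.0, -0.729, -0.685], [0.016, -0.684, 0.729], [-1.0, -0.01, 0.012]]
wrist_force: [1.8, -0.1, -0.7]
gripper_width: 1.001
[ 0.4688 -0.2868  0.2163] s 0.3785899646277888 t -0.39837449947579046 F along 1.7456624438336503 F [ 1.8422 -0.1306 -0.6513] M [-0.0015 -0.1628 -0.0041]
```

```bash
python3 -m creep '[[1,-3,4,-15,0],[1,-3,4,-45,0],[1,-3,4,-70,0],[1,-3,4,-88,0],[1,-3,4,-98,0],[1,-3,4,-103,0],[1,-3,4,-103,0],[1,-3,4,-103,0]]'; python3 st.py
```

```text
time_s: 17.75
tcp_pos: [0.4665, -0.2831, 0.1142]
ee_rot: [[0.001, -0.729, -0.685], [0.015, -0.685, 0.729], [-1.0, -0.011, 0.01]]
wrist_force: [-0.7, -0.2, 0.5]
gripper_width: 1.003
[ 0.4665 -0.2831  0.1142] s 0.3773351397130207 t -0.39414277994346514 F along -0.7686925981124998 F [-0.7381 -0.2152  0.5211] M [ 0.0245 -0.0384  0.0072]
```

```bash
python3 -m creep '[[0,0,0,0,0],[0,0,0,0,0],[0,0,0,0,0],[0,0,0,0,0],[0,0,0,0,0],[0,0,0,0,0],[0,0,0,0,0],[0,0,0,0,0]]'; python3 st.py
```

```text
time_s: 18.55
tcp_pos: [0.4664, -0.2831, 0.1141]
ee_rot: [[0.001, -0.729, -0.685], [0.015, -0.685, 0.729], [-1.0, -0.011, 0.01]]
wrist_force: [-0.2, -0.5, -1.1]
gripper_width: 0.354
[ 0.4664 -0.2831  0.1141] s 0.3772919103233717 t -0.394137327827741 F along -0.3509798401556502 F [-0.2349 -0.4795 -1.0575] M [ 0.0091  0.017  -0.0115]
```

```bash
python3 -m creep '[[0,0,0,0,0],[0,0,0,0,0],[0,0,0,0,0],[0,0,0,10,0],[0,0,0,30,0],[0,0,0,60,0],[0,0,0,90,0],[0,0,0,110,0]]'; python3 st.py
```

```text
time_s: 19.35
tcp_pos: [0.4671, -0.2833, 0.2271]
ee_rot: [[0.005, -0.729, -0.685], [0.014, -0.685, 0.728], [-1.0, -0.013, 0.007]]
wrist_force: [-0.4, -0.6, -0.9]
gripper_width: 0.295
[ 0.4671 -0.2833  0.2271] s 0.37783860261244795 t -0.39457438443172665 F along -0.5482047365117291 F [-0.3988 -0.6299 -0.8534] M [-0.0534 -0.0845  0.0275]
```

```bash
python3 - <<'E'
from h import *
for n in('top','scene'):
    p=capture(n);save(p,n+'6');np.savez('pics/%s6.npz'%n,**{k:np.array(v) for k,v in p.items()})
    for t in('driver_tip','slot','stop_rib','driver'):
        for d in mark_of(p,t)[:2]:print(n,t,np.round(d['centre'],1),d['confidence'])
    c=proj(p,[.466,-.283,.14]);print(c);i=p['image'];a=i[int(c[1])-40:int(c[1])+40,int(c[0])-50:int(c[0])+50];cv2.imwrite('pics/%s6c.png'%n,cv2.resize(a,None,fx=7,fy=7,interpolation=cv2.INTER_CUBIC))
E
```

```text
top driver_tip [408.2 257.5] 0.48
top stop_rib [284.3 202.3] 0.59
top driver [410.6 258.5] 0.48
(np.float64(412.90187817474384), np.float64(259.3055485713572))
scene driver_tip [241.8 198.6] 0.59
scene driver_tip [468.7 257.6] 0.28
scene slot [363.3 283.3] 0.39
scene stop_rib [359.2 261.1] 0.66
scene driver [241.2 201. ] 0.48
(np.float64(240.4079779605118), np.float64(194.1181564627148))
```

View pics/scene6c.png

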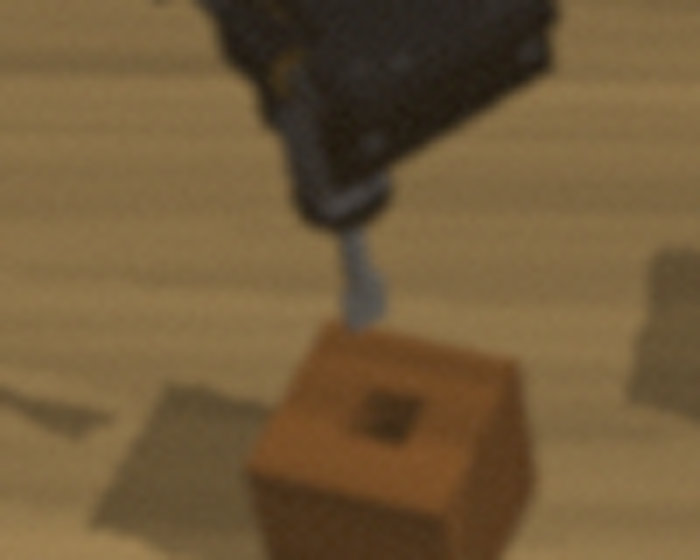

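View pics/top6c.png

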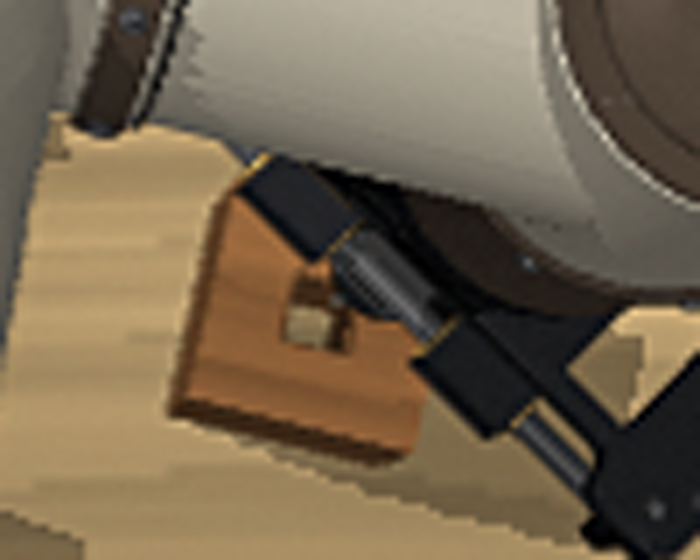

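```bash
cat > ov.py <<'E'
from fit import *
def overlay(p,tip,blade,tilt=(0,0),H=18,sc=7,hw=(50,40),name='ov'):
    c0=proj(p,tip);x0,y0=int(c0[0])-hw[0],int(c0[1])-hw[1]
    a=p['image'][y0:y0+2*hw[1],x0:x0+2*hw[0]]
    outs=[]
    for b in blade:
        im=cv2.resize(a,None,fx=sc,fy=sc,interpolation=cv2.INTER_CUBIC)
        r=np.radians(b);e=np.array([np.cos(r),np.sin(r),0]);f=np.array([-e[1],e[0],0])
        P=[np.array(tip)+e*sx*.008+f*sy*.00175+np.array([tilt[0]*z,tilt[1]*z,z]) for z in(0,.018) for sx,sy in((-1,-1),(1,-1),(1,1),(-1,1))]
        h=cv2.convexHull(np.array([proj(p,X) for X in P],np.float32)).reshape(-1,2)
        h=(h+.5-[x0,y0])*sc-.5
        cv2.polylines(im,[np.round(h).astype(int)],True,(0,255,255),1)
        outs.append(im)
    cv2.imwrite('pics/%s.png'%name,cv2.resize(np.hstack(outs),None,fx=.57,fy=.57))
E
python3 - <<'E'
from ov import *
p=L('scene6');overlay(p,[.4662,-.2832,.123],[43,133],name='ov1')
E
```

```text
(no output)
```

View pics/ov1.png

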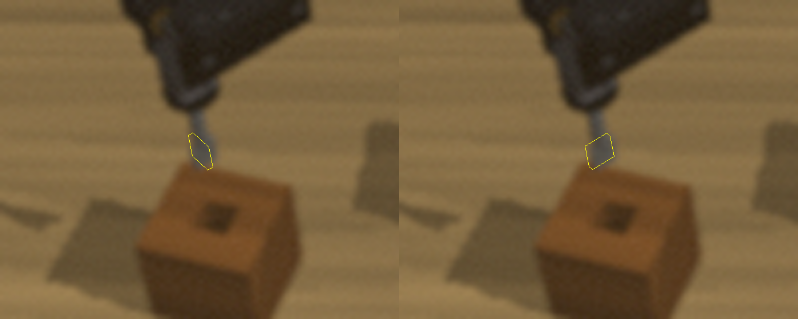

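```bash
python3 - <<'E'
from fit import *
a=np.radians(15);u=np.array([np.cos(a),np.sin(a)]);v=np.array([-u[1],u[0]])
def patch(p,c,z,R=22,k=12):
    N=2*R*k;g=(np.arange(N)-N/2)/k/1000
    mx=np.zeros((N,N),np.float32);my=mx.copy()
    for i in range(N):
        for j in range(0,N):
            pass
    S,T=np.meshgrid(-g,-g,indexing='ij') # rows: s decreasing, cols: t decreasing
    X=np.stack([c[0]+S*u[0]+T*v[0],c[1]+S*u[1]+T*v[1],np.full_like(S,z)],-1)
    q=(X-np.array(p['eye']))@np.array(p['attitude']);w=np.stack([q[...,0],-q[...,1]],-1)/-q[...,2:]
    d=w*(1+p['k1']*(w**2).sum(-1,keepdims=True));m=p['mtx']
    return cv2.remap(p['image'],(m[0,0]*d[...,0]+m[0,2]).astype(np.float32),(m[1,1]*d[...,1]+m[1,2]).astype(np.float32),cv2.INTER_CUBIC)
c1=np.array([.4975,-.0278])+.034*u
A=patch(L('top1'),c1,.046)
c2=np.array([.5,-.0285])+.034*u
B=patch(L('scene1'),c2,.046)
sh=(.1145)*u
C=patch(L('scene6'),c2+sh,.046)
for n,I in(('A',A),('B',B),('C',C)):
    cv2.circle(I,(264,264),int(13*12),(0,255,0),1)
cv2.imwrite('pics/slots.png',cv2.resize(np.hstack([A,B,C]),None,fx=.5,fy=.5))
for n,I in(('A',A),('B',B),('C',C)):
    I=cv2.GaussianBlur(cv2.cvtColor(I,cv2.COLOR_BGR2GRAY).astype(float),(0,0),5)
    best=[]
    for th in np.arange(-60,60,1.5):
        for o in np.arange(-4,4.1,.5):
            r=np.radians(th);l=np.linspace(-8,8,40)
            # dir along slot: s=cos,t=sin
            def samp(off): 
                s=l*np.cos(r)-off*np.sin(r);t=l*np.sin(r)+off*np.cos(r)
                return I[(264-s*12).astype(int),(264-t*12).astype(int)].mean()
            best.append((samp(o)-.5*(samp(o-5)+samp(o+5)),th,o))
    print(n,sorted(best)[:4])
E
```

```text
A [(np.float64(-104.15372884902284), np.float64(-4.5), np.float64(-0.5)), (np.float64(-104.12479055665003), np.float64(-4.5), np.float64(0.0)), (np.float64(-104.12296786040432), np.float64(-3.0), np.float64(0.0)), (np.float64(-104.02966580965358), np.float64(-3.0), np.float64(-0.5))]
B [(np.float64(-31.891085920186562), np.float64(-1.5), np.float64(2.0)), (np.float64(-31.811642516424847), np.float64(-3.0), np.float64(2.0)), (np.float64(-31.754126166149533), np.float64(0.0), np.float64(2.5)), (np.float64(-31.717387756447792), np.float64(-1.5), np.float64(2.5))]
C [(np.float64(-36.63101581407748), np.float64(-3.0), np.float64(3.5)), (np.float64(-36.61029412288064), np.float64(-1.5), np.float64(3.5)), (np.float64(-36.53290725317412), np.float64(-4.5), np.float64(3.5)), (np.float64(-36.49929084031969), np.float64(0.0), np.float64(3.5))]
```

View pics/slots.png

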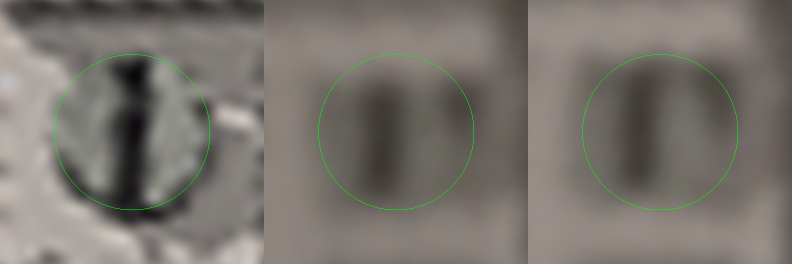

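```bash
python3 -m creep '[[0,20,34,0,0.13],[0,42,71,0,0.26],[0,64,108,0,0.39],[0,88,149,0,0.52],[0,112,190,0,0.65],[0,136,231,0,0.78],[0,158,268,0,0.91],[0,174,295,0,1.02]]'; python3 -m creep '[[0,0,0,-10,0],[0,0,0,-22,0],[0,0,0,-34,0],[0,0,0,-42,0],[0,0,0,-46,0],[0,0,0,-46,0],[0,0,0,-46,0],[0,0,0,-46,0]]';python3 st.py; python3 - <<'E'
from h import *
for n in('top','scene'):
    p=capture(n);save(p,n+'7');np.savez('pics/%s7.npz'%n,**{k:np.array(v) for k,v in p.items()})
    for t in('driver_tip','slot','stop_rib'):
        for d in mark_of(p,t)[:2]:print(n,t,np.round(d['centre'],1),d['confidence'])
    c=proj(p,[.64,.012,.07]);print(c);i=p['image'];a=i[int(c[1])-40:int(c[1])+40,int(c[0])-50:int(c[0])+50];cv2.imwrite('pics/%s7c.png'%n,cv2.resize(a,None,fx=7,fy=7,interpolation=cv2.INTER_CUBIC))
E
```

```text
time_s: 20.65
tcp_pos: [0.6411, 0.0147, 0.2221]
ee_rot: [[-0.015, 0.208, -0.978], [0.007, -0.978, -0.209], [-1.0, -0.01, 0.013]]
wrist_force: [0.3, 0.8, -1.0]
gripper_width: 0.298
time_s: 21.45
tcp_pos: [0.6414, 0.0145, 0.1769]
ee_rot: [[-0.013, 0.208, -0.978], [0.007, -0.978, -0.208], [-1.0, -0.01, 0.011]]
wrist_force: [0.8, -0.3, -0.9]
gripper_width: 0.292
[0.6414 0.0145 0.1769] s 0.6232933715243254 t -0.15203519025014595 F along 0.7080188544718459 F [ 0.8117 -0.2937 -0.8924] M [-0.1015 -0.0767 -0.0036]
top driver_tip [277.9 189.8] 0.6
top slot [281.  192.4] 0.63
top stop_rib [281.8 202.8] 0.8
(np.float64(279.4786964539784), np.float64(191.90135298306836))
scene driver_tip [365.2 271.7] 0.65
scene driver_tip [363.8 280.1] 0.25
scene slot [362.4 281.4] 0.46
scene slot [256.6 313.4] 0.26
scene stop_rib [358.7 258.5] 0.83
(np.float64(364.0718512196173), np.float64(273.6400544120927))
```

View pics/scene7c.png

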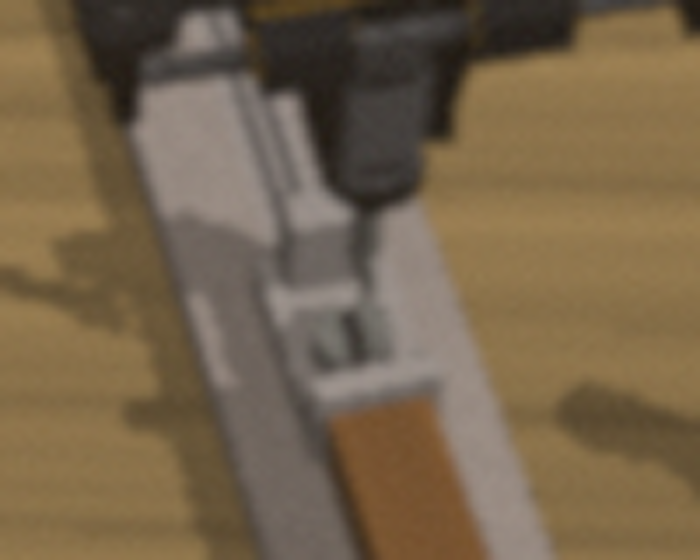

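View pics/top7c.png

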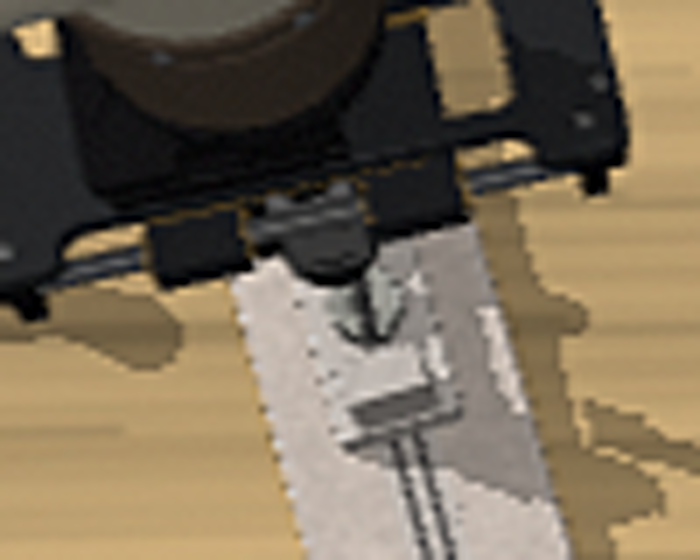

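```bash
python3 - <<'E'
from fit import *
a=np.radians(15);u=np.array([np.cos(a),np.sin(a)]);v=np.array([-u[1],u[0]])
def st(X): return np.round([X[:2]@u*1000,X[:2]@v*1000],1)
p=L('scene7');t=L('top7')
print('exp tip px',proj(p,[.6414,.0145,.073]))
for n,c,z in(('tip net',(365.2,271.7),.073),('slot net',(362.4,281.4),.039),('slot eye',(364.3,280.9),.046)):
    print(n,st(atz(p,c,z)))
print('top slot eye',st(atz(t,(281.6,195.3),.046)),'net',st(atz(t,(281,192.4),.039)))
# top & scene: rib, plate, batten in s,t
for n in('top7','scene7'):
    q=cloud(L(n)).reshape(-1,3);q=q[~np.isnan(q[:,0])];s=q[:,:2]@u;tt=q[:,:2]@v
    for nm,z0,z1,s0,s1 in(('rib',.068,.078,.55,.61),('plate',.055,.061,.63,.665),('batten',.044,.052,.64,.73)):
        m=(q[:,2]>z0)&(q[:,2]<z1)&(s>s0)&(s<s1)&(abs(tt+.154)<.03)
        if m.sum()>5: print(n,nm,m.sum(),'s',np.round(np.percentile(s[m],[2,98]),4),'t',np.round(np.percentile(tt[m],[2,50,98]),4))
# sc7 crop bigger
im=p['image'][255:295,345:390];cv2.imwrite('pics/z7.png',cv2.resize(im,None,fx=14,fy=14,interpolation=cv2.INTER_CUBIC))
E
```

```text
exp tip px (np.float64(365.2527378587102), np.float64(273.4254858656915))
tip net [ 618.7 -150.8]
slot net [ 621.2 -156.5]
slot eye [ 625.3 -153.5]
top slot eye [ 618.7 -155.9] net [ 628.2 -156.1]
top7 rib 82 s [0.5818 0.5974] t [-0.1683 -0.1551 -0.1406]
scene7 rib 54 s [0.5817 0.5989] t [-0.1696 -0.1615 -0.1498]
scene7 plate 73 s [0.6436 0.655 ] t [-0.1756 -0.1532 -0.1346]
scene7 batten 490 s [0.6525 0.7289] t [-0.1715 -0.1545 -0.1367]
```

View pics/z7.png

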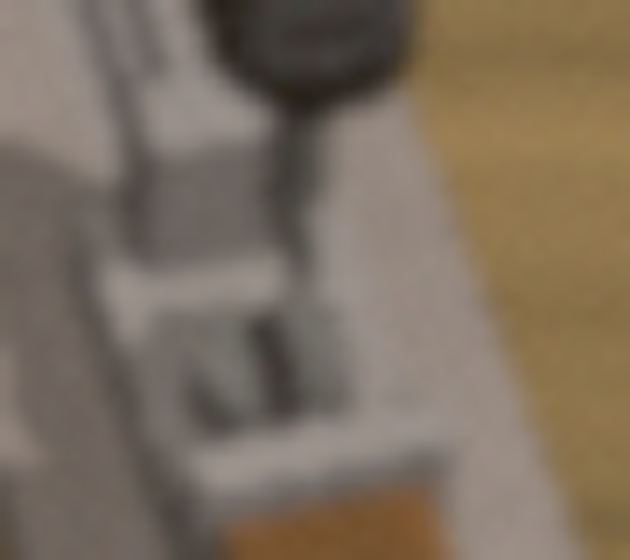

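```bash
python3 - <<'E'
from fit import *
a=np.radians(15);u=np.array([np.cos(a),np.sin(a)]);v=np.array([-u[1],u[0]])
p=L('scene7');i=p['image'][250:300,340:390];sc=14
out=[]
for dt in(-.0015,0,.0015):
    im=cv2.resize(i,None,fx=sc,fy=sc,interpolation=cv2.INTER_CUBIC)
    c=.6233*u+(-.1520+dt)*v
    r=np.radians(11.5);e=np.array([np.cos(r),np.sin(r),0]);f=np.array([-e[1],e[0],0])
    P=[np.array([*c,.073])+e*sx*.008+f*sy*.00175+np.array([0,0,z]) for z in(0,.018) for sx,sy in((-1,-1),(1,-1),(1,1),(-1,1))]
    h=cv2.convexHull(np.array([proj(p,X) for X in P],np.float32)).reshape(-1,2)
    cv2.polylines(im,[np.round((h+.5-[340,250])*sc-.5).astype(int)],True,(0,255,255),1)
    c=.6233*u+(-.1548+dt)*v
    for R,z in((.013,.046),):
        q=np.array([proj(p,[c[0]+R*np.cos(x),c[1]+R*np.sin(x),z]) for x in np.linspace(0,6.28,60)]);cv2.polylines(im,[np.round((q+.5-[340,250])*sc-.5).astype(int)],True,(0,255,0),1)
    q=np.array([proj(p,[*c,.046]+e*x) for x in(-.013,.013)]);cv2.polylines(im,[np.round((q+.5-[340,250])*sc-.5).astype(int)],True,(0,0,255),1)
    out.append(im[100:650,150:420])
cv2.imwrite('pics/ov7.png',np.hstack(out))
E
```

```text
(no output)
```

View pics/ov7.png

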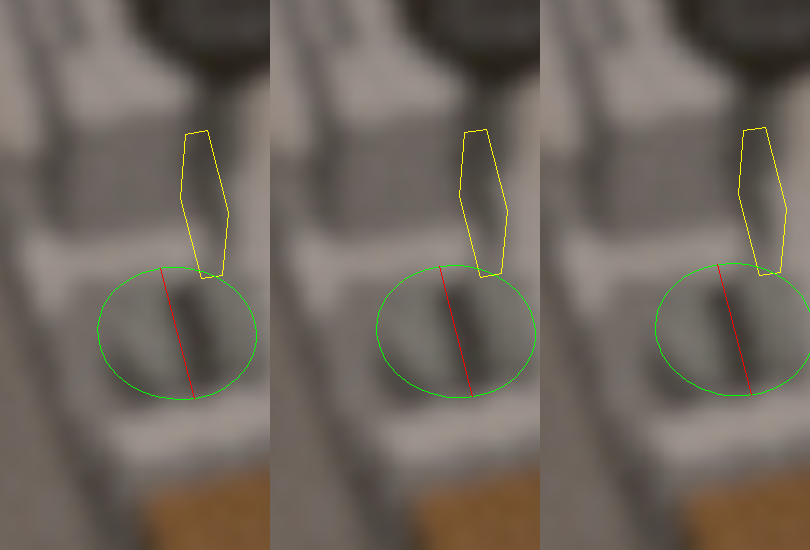

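```bash
python3 -m creep '[[0,1,-2,0,0],[0,1,-2,-6,0],[0,1,-2,-12,0],[0,1,-2,-18,0],[0,1,-2,-22,0],[0,1,-2,-25,0],[0,1,-2,-28,0],[0,1,-2,-30,0]]';python3 st.py
```

```text
time_s: 22.65
tcp_pos: [0.6421, 0.0127, 0.1459]
ee_rot: [[-0.015, 0.209, -0.978], [0.007, -0.978, -0.209], [-1.0, -0.01, 0.013]]
wrist_force: [0.3, 0.1, -0.6]
gripper_width: 0.296
[0.6421 0.0127 0.1459] s 0.6235069116889471 t -0.15388409504383793 F along 0.29853163139929784 F [ 0.2694  0.1481 -0.6387] M [-0.0938 -0.0508  0.0122]
```

```bash
python3 -m creep '[[0,0,0,-1,0],[0,0,0,-2,0],[0,0,0,-3,0],[0,0,0,-3.5,0],[0,0,0,-3.5,0],[0,0,0,-3.5,0],[0,0,0,-3.5,0],[0,0,0,-3.5,0]]';python3 st.py; python3 - <<'E'
from h import *
p=capture('scene');save(p,'s8');im=p['image'][240:300,330:400];cv2.imwrite('pics/z8.png',cv2.resize(im,None,fx=11,fy=9,interpolation=cv2.INTER_CUBIC))
E
```

```text
time_s: 23.45
tcp_pos: [0.6422, 0.0128, 0.1429]
ee_rot: [[-0.014, 0.209, -0.978], [0.007, -0.978, -0.209], [-1.0, -0.01, 0.012]]
wrist_force: [-0.3, -0.4, 3.5]
gripper_width: 0.291
[0.6422 0.0128 0.1429] s 0.623648555611981 t -0.15389606539845319 F along -0.4272919225013841 F [-0.3383 -0.3884  3.514 ] M [ 0.0699  0.3095 -0.0316]
```

View pics/z8.png

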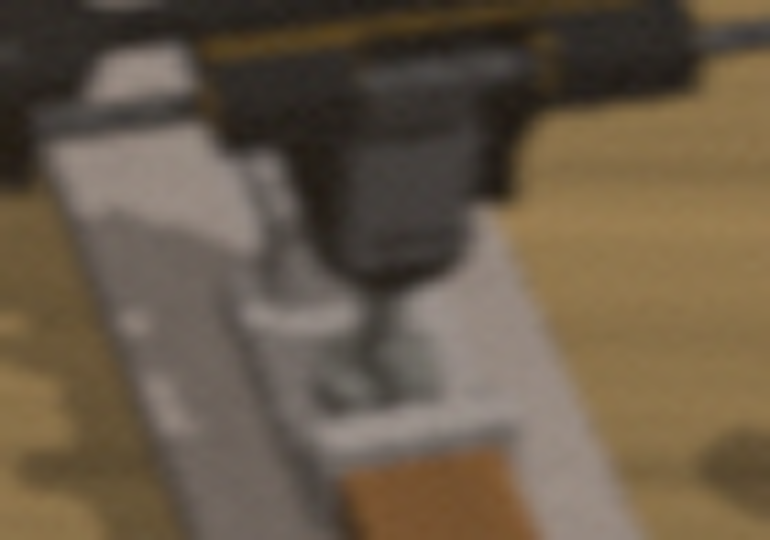

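The blade is on the slot floor: the tip went 7 mm below the head top, with 3.5 N contact. Now I turn clockwise.

```bash
python3 -m creep '[[0,0,0,0,-0.1],[0,0,0,0,-0.2],[0,0,0,0,-0.3],[0,0,0,0,-0.4],[0,0,0,0,-0.5],[0,0,0,0,-0.6],[0,0,0,0,-0.7],[0,0,0,0,-0.75]]';python3 st.py
```

```text
time_s: 24.3
tcp_pos: [0.6418, 0.0127, 0.1429]
ee_rot: [[-0.006, -0.516, -0.856], [0.015, -0.856, 0.516], [-1.0, -0.009, 0.013]]
wrist_force: [-1.1, 0.2, 3.4]
gripper_width: 0.296
[0.6418 0.0127 0.1429] s 0.6231946034826007 t -0.15387009029176762 F along -0.9563534910368096 F [-1.0557  0.2448  3.3756] M [0.1431 0.6699 0.1122]
```

```bash
python3 -m creep '[[0,0,0,0,-0.08],[0,0,0,0,-0.16],[0,0,0,0,-0.24],[0,0,0,0,-0.32],[0,0,0,0,-0.4],[0,0,0,0,-0.44],[0,0,0,0,-0.46],[0,0,0,0,-0.46]]';python3 st.py
```

```text
time_s: 25.1
tcp_pos: [0.6416, 0.013, 0.1429]
ee_rot: [[0.0, -0.843, -0.539], [0.016, -0.538, 0.843], [-1.0, -0.009, 0.014]]
wrist_force: [-2.0, 2.0, 1.9]
gripper_width: 0.293
[0.6416 0.013  0.1429] s 0.6230810505508864 t -0.1534819321988258 F along -1.4162746223012155 F [-2.0079  2.0214  1.8529] M [0.8763 0.6695 0.0865]
```

```bash
python3 -m creep '[[0,0,0,-0.5,-0.03],[0,0,0,-0.5,-0.06],[0,0,0,-0.5,-0.09],[0,0,0,-0.5,-0.12],[0,0,0,-0.5,-0.15],[0,0,0,-0.5,-0.15],[0,0,0,-0.5,-0.15],[0,0,0,-0.5,-0.15]]';python3 st.py
```

```text
time_s: 25.9
tcp_pos: [0.6415, 0.0131, 0.1429]
ee_rot: [[0.003, -0.913, -0.407], [0.016, -0.407, 0.913], [-1.0, -0.009, 0.014]]
wrist_force: [-2.4, 1.6, 5.6]
gripper_width: 0.298
[0.6415 0.0131 0.1429] s 0.6230568683712984 t -0.15336045789121128 F along -1.9264260763095185 F [-2.4334  1.6383  5.6482] M [0.8637 1.0008 0.1308]
```

```bash
python3 -m creep '[[0,0,0,0,-0.03],[0,0,0,0,-0.06],[0,0,0,0,-0.09],[0,0,0,0,-0.12],[0,0,0,0,-0.12],[0,0,0,0,-0.12],[0,0,0,0,-0.12],[0,0,0,0,-0.12]]';python3 st.py; python3 - <<'E'
from h import *
p=capture('scene');save(p,'s9');im=p['image'][240:300,330:400];cv2.imwrite('pics/z9.png',cv2.resize(im,None,fx=11,fy=9,interpolation=cv2.INTER_CUBIC))
E
```

```text
time_s: 26.7
tcp_pos: [0.6416, 0.0129, 0.1429]
ee_rot: [[0.005, -0.955, -0.295], [0.015, -0.295, 0.955], [-1.0, -0.009, 0.013]]
wrist_force: [-1.9, 0.3, 4.1]
gripper_width: 0.295
[0.6416 0.0129 0.1429] s 0.6230738321415582 t -0.15362354656212093 F along -1.7483369958905373 F [-1.8888  0.2941  4.0941] M [0.1781 0.6263 0.3712]
```

View pics/z9.png

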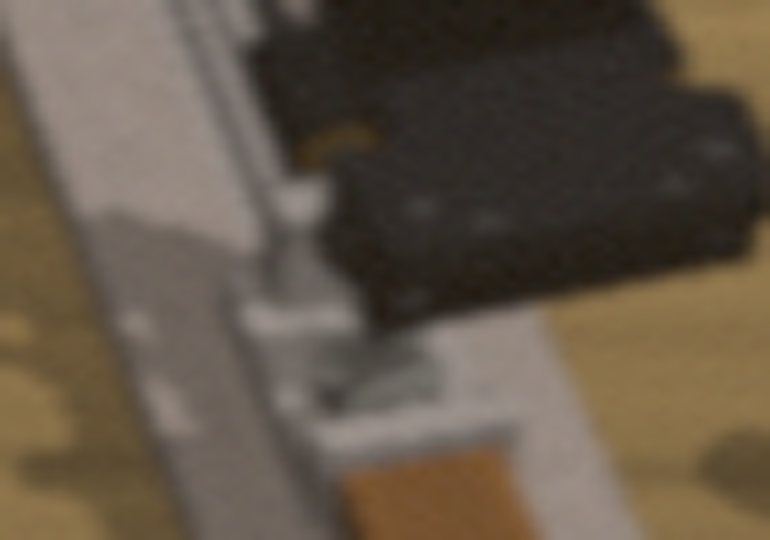

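```bash
python3 -m creep '[[0,0,0,0,-0.03],[0,0,0,0,-0.06],[0,0,0,0,-0.06],[0,0,0,0,-0.06],[0,0,0,0,-0.06],[0,0,0,0,-0.06],[0,0,0,0,-0.06],[0,0,0,0,-0.06]]';python3 st.py
```

```text
time_s: 27.55
tcp_pos: [0.6416, 0.0128, 0.1429]
ee_rot: [[0.006, -0.971, -0.237], [0.015, -0.237, 0.971], [-1.0, -0.009, 0.013]]
wrist_force: [-1.1, -0.2, 3.1]
gripper_width: 0.298
[0.6416 0.0128 0.1429] s 0.6230258873847572 t -0.15364633162066016 F along -1.1481100653661884 F [-1.1251 -0.2369  3.1351] M [0.2705 0.7757 0.555 ]
```

```bash
python3 -m creep '[[0,0,0,0,0.12],[0,0,0,0,0.24],[0,0,0,0,0.25],[0,0,0,5,0.25],[0,0,0,12,0.25],[0,0,0,30,0.25],[0,0,0,65,0.25],[0,0,0,90,0.25]]';python3 st.py
python3 -m creep '[[0,-20,-35,0,0],[0,-45,-75,0,0],[0,-65,-110,0,0],[0,-70,-120,0,0],[0,-70,-120,0,0],[0,-70,-120,0,0],[0,-70,-120,0,0],[0,-70,-120,0,0]]'; python3 st.py; python3 - <<'E'
from h import *
for n in('scene','top'):
    p=capture(n);save(p,n+'10');np.savez('pics/%s10.npz'%n,**{k:np.array(v) for k,v in p.items()})
    c=proj(p,[.64,.012,.046]);i=p['image'];a=i[int(c[1])-25:int(c[1])+25,int(c[0])-30:int(c[0])+30];cv2.imwrite('pics/%s10c.png'%n,cv2.resize(a,None,fx=11,fy=11,interpolation=cv2.INTER_CUBIC))
E
```

```text
time_s: 28.35
tcp_pos: [0.6419, 0.0128, 0.2348]
ee_rot: [[0.003, -0.883, -0.469], [0.016, -0.469, 0.883], [-1.0, -0.01, 0.013]]
wrist_force: [0.7, 0.2, -0.9]
gripper_width: 0.297
[0.6419 0.0128 0.2348] s 0.6233741945872802 t -0.15379818663936845 F along 0.7318935336547653 F [ 0.717   0.1519 -0.8905] M [ 0.0351 -0.0967 -0.0222]
time_s: 29.15
tcp_pos: [0.5726, -0.1061, 0.2345]
ee_rot: [[0.003, -0.883, -0.47], [0.016, -0.47, 0.883], [-1.0, -0.01, 0.013]]
wrist_force: [-1.3, -0.1, -0.7]
gripper_width: 0.292
[ 0.5726 -0.1061  0.2345] s 0.5255905562683584 t -0.2507012886510524 F along -1.2488356749754188 F [-1.2675 -0.0948 -0.7121] M [ 0.0251 -0.0436 -0.0172]
```

View pics/scene10c.png

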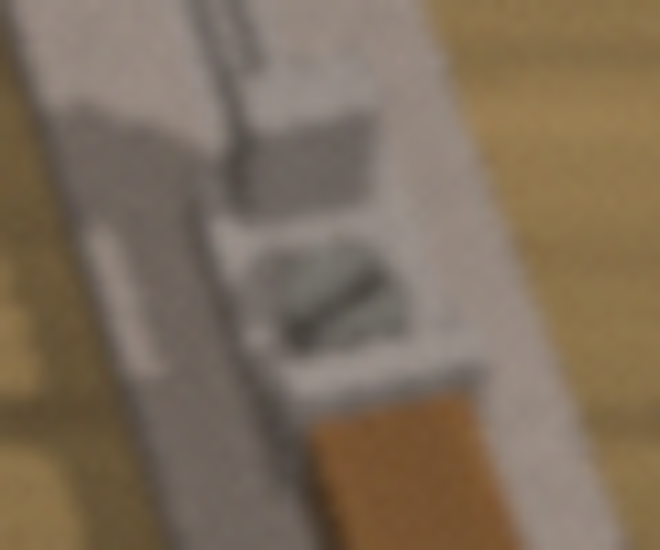

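View pics/top10c.png

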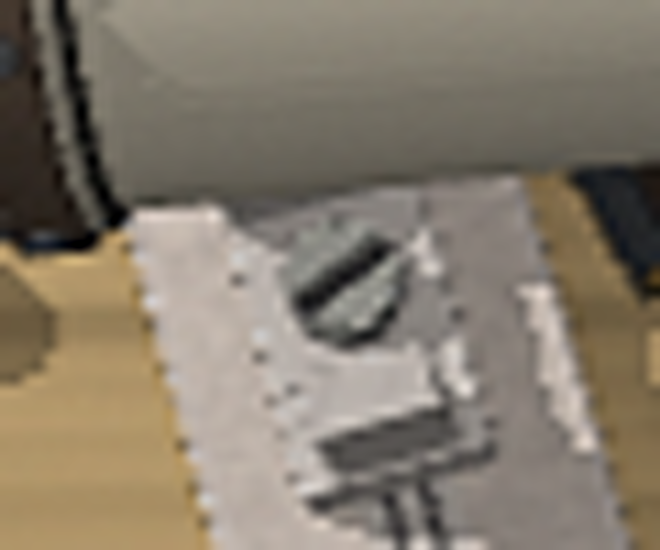

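View pics/scene10.png

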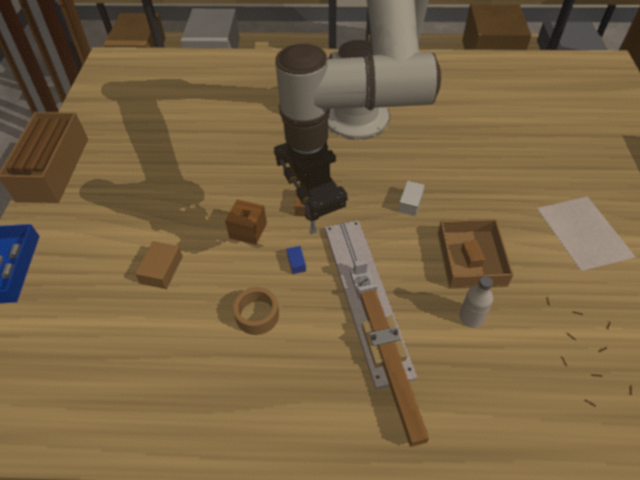

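```bash
python3 - <<'E'
from ov import *
p=L('scene10');print(proj(p,[.5726,-.1061,.1305]))
overlay(p,[.5726,-.1061,.1305],[118],name='ov10',sc=12,hw=(30,30))
E
```

```text
(np.float64(312.59840661519354), np.float64(232.8055516310062))
```

View pics/ov10.png

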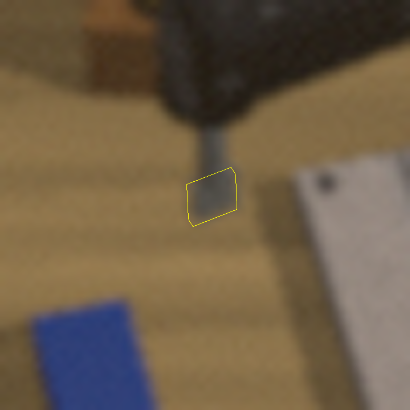

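The slot has turned to about -56° in world axes, where the fully tight angle would be about -54°. The driver sits true in the grip. Next, back to the holder.

```bash
python3 -m creep '[[0,-18,-30,0,0],[0,-38,-63,0,0],[0,-58,-96,0,0],[0,-78,-129,0,0],[0,-94,-156,0,0],[0,-104,-172,0,0],[0,-107,-177,0,0],[0,-107,-177,0,0]]'; python3 -m creep '[[0,0,0,0,0],[0,0,0,0,0],[0,0,0,-15,0],[0,0,0,-30,0],[0,0,0,-40,0],[0,0,0,-45,0],[0,0,0,-45,0],[0,0,0,-45,0]]'; python3 st.py
python3 - <<'E'
from ov import *
p=capture('scene');save(p,'s11');x=np.array(sense()['tcp_pos'])-[0,0,.104]
overlay(p,x,[118],name='ov11',sc=12,hw=(30,30))
E
```

```text
time_s: 30.05
tcp_pos: [0.4654, -0.2836, 0.2345]
ee_rot: [[0.003, -0.883, -0.469], [0.016, -0.469, 0.883], [-1.0, -0.01, 0.013]]
wrist_force: [-0.0, 0.3, -1.1]
gripper_width: 0.298
time_s: 30.85
tcp_pos: [0.4659, -0.2837, 0.19]
ee_rot: [[0.004, -0.883, -0.47], [0.015, -0.469, 0.883], [-1.0, -0.011, 0.012]]
wrist_force: [-0.0, 0.2, -0.6]
gripper_width: 0.297
[ 0.4659 -0.2837  0.19  ] s 0.376572024101817 t -0.3945735016625016 F along 0.044910617286514305 F [-0.0135  0.2241 -0.6485] M [ 0.0116 -0.0084 -0.0188]
```

View pics/ov11.png

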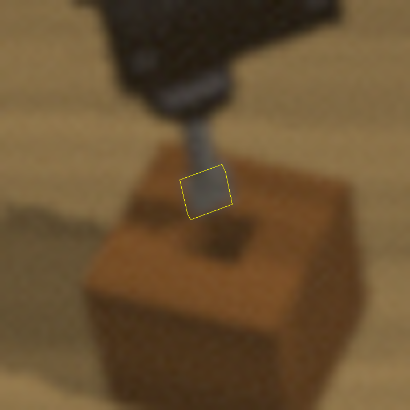

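```bash
python3 - <<'E'
from ov import *
p=L('scene10')
im=cv2.imread('pics/s11.png')
c0=proj(p,[.4659,-.2837,.086]);x0,y0=int(c0[0])-30,int(c0[1])-25
sc=12;a=cv2.resize(im[y0:y0+50,x0:x0+60],None,fx=sc,fy=sc,interpolation=cv2.INTER_CUBIC)
def sq(c,h,ang,z,col):
    r=np.radians(ang);e=np.array([np.cos(r),np.sin(r),0]);f=np.array([-e[1],e[0],0])
    q=np.array([proj(p,np.array([c[0],c[1],z])+h*(i*e+j*f)) for i,j in((1,1),(1,-1),(-1,-1),(-1,1))])
    cv2.polylines(a,[np.round((q+.5-[x0,y0])*sc-.5).astype(int)],True,col,1)
for c,col in(((.4659,-.2837),(0,255,255)),):
    sq(c,.011,75,.07,col);sq(c,.0375,75,.07,col)
sq((.4659,-.2837),.001,75,.086,(0,255,0))
cv2.imwrite('pics/ov12.png',a)
E
```

```text
(no output)
```

View pics/ov12.png

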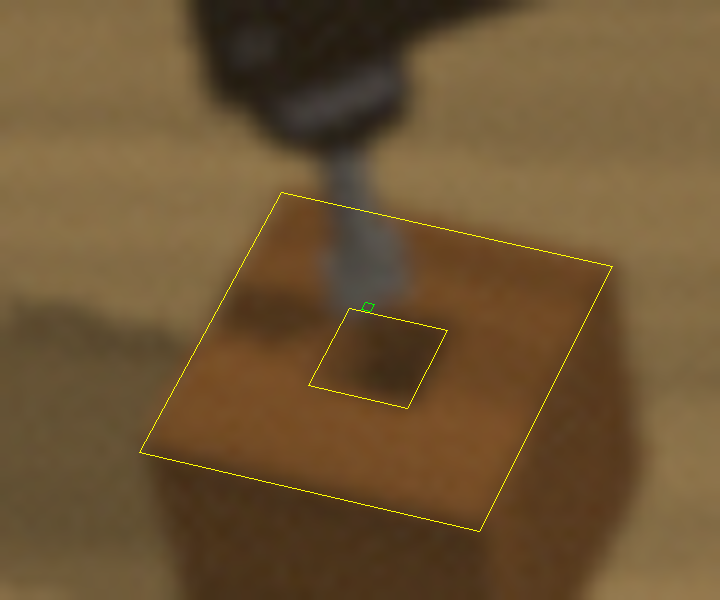

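```bash
python3 -m creep '[[0,-0.5,0.5,-10,0],[0,-0.5,0.5,-20,0],[0,-0.5,0.5,-32,0],[0,-0.5,0.5,-45,0],[0,-0.5,0.5,-56,0],[0,-0.5,0.5,-64,0],[0,-0.5,0.5,-69,0],[0,-0.5,0.5,-71,0]]'; python3 st.py
```

```text
time_s: 31.7
tcp_pos: [0.4652, -0.2832, 0.1185]
ee_rot: [[0.003, -0.883, -0.469], [0.016, -0.469, 0.883], [-1.0, -0.01, 0.012]]
wrist_force: [-0.0, 1.0, -0.7]
gripper_width: 0.3
[ 0.4652 -0.2832  0.1185] s 0.3760956501756128 t -0.39396769349165284 F along 0.23791292958283553 F [-0.0293  1.0285 -0.6654] M [ 0.0017 -0.0249 -0.0258]
```

```bash
python3 -m creep '[[0,0,0,-1,0],[0,0,0,-2,0],[0,0,0,-3,0],[0,0,0,-4,0],[0,0,0,-5,0],[0,0,0,-5,0],[0,0,0,-5,0],[0,0,0,-5,0]]'; python3 st.py
```

```text
time_s: 32.5
tcp_pos: [0.4654, -0.2833, 0.114]
ee_rot: [[0.004, -0.883, -0.47], [0.015, -0.469, 0.883], [-1.0, -0.011, 0.012]]
wrist_force: [-0.6, 1.5, 4.4]
gripper_width: 0.295
[ 0.4654 -0.2833  0.114 ] s 0.3762216076410724 t -0.39407070107609776 F along -0.20571969250064104 F [-0.6121  1.4894  4.4048] M [ 0.4447  0.3582 -0.0432]
```

Collar is seated on the holder with 4.4 N contact. I release and rise.

```bash
python3 -m creep '[[1,0,0,0,0],[1,0,0,0,0],[1,0,0,0,0],[1,0,0,0,0],[1,0,0,0,0],[1,0,0,0,0],[1,0,0,0,0],[1,0,0,0,0]]'; python3 -m creep '[[1,0,0,10,0],[1,0,0,25,0],[1,0,0,50,0],[1,0,0,90,0],[1,0,0,120,0],[1,-5,10,140,0],[1,-20,60,150,0],[1,-40,110,150,0]]';python3 -m creep '[[1,0,40,0,0],[1,0,80,0,0],[1,0,110,0,0],[1,0,120,0,0],[1,0,120,0,0],[1,0,120,0,0],[1,0,120,0,0],[1,0,120,0,0]]'; python3 st.py; python3 - <<'E'
from fit import *
for n in('scene','top'):
    p=capture(n);save(p,n+'20');q=cloud(p).reshape(-1,3);q=q[~np.isnan(q[:,0])]
    m=(abs(q[:,0]-.465)<.05)&(abs(q[:,1]+.283)<.05)&(q[:,2]>.135);print(n,rect(q[m][:,:2]),q[m][:,2].max())
    m=(abs(q[:,0]-.465)<.05)&(abs(q[:,1]+.283)<.05)&(q[:,2]>.085)&(q[:,2]<.115);print(n,rect(q[m][:,:2]))
    a=np.radians(15);u=np.array([np.cos(a),np.sin(a)]);v=np.array([-u[1],u[0]]);s=q[:,:2]@u;t=q[:,:2]@v
    m=(q[:,2]>.068)&(q[:,2]<.078)&(s>.55)&(s<.62)&(abs(t+.154)<.03);print('rib s',np.percentile(s[m],[2,98]) if m.sum() else None)
E
```

```text
time_s: 33.3
tcp_pos: [0.4654, -0.2833, 0.114]
ee_rot: [[0.004, -0.883, -0.47], [0.015, -0.47, 0.883], [-1.0, -0.011, 0.012]]
wrist_force: [0.5, -0.3, -0.8]
gripper_width: 0.936
time_s: 34.1
tcp_pos: [0.4287, -0.1794, 0.2661]
ee_rot: [[0.008, -0.884, -0.468], [0.014, -0.468, 0.884], [-1.0, -0.014, 0.009]]
wrist_force: [1.1, 0.9, 0.3]
gripper_width: 1.002
time_s: 34.9
tcp_pos: [0.4287, -0.0603, 0.266]
ee_rot: [[0.008, -0.885, -0.466], [0.014, -0.466, 0.885], [-1.0, -0.014, 0.009]]
wrist_force: [-0.5, -0.3, 0.8]
gripper_width: 1.0
[ 0.4287 -0.0603  0.266 ] s 0.3984600481134614 t -0.16921075326526067 F along -0.5434806569426459 F [-0.4892 -0.2742  0.824 ] M [0.0529 0.0327 0.0398]
scene (array([ 467.5, -282.5]), array([27.8, 25.9]), 28.4) 0.15624865487945971
scene (array([ 474.1, -284.9]), array([34.6, 20.4]), 78.8)
rib s [0.5813 0.5997]
top (array([ 464.9, -282.1]), array([25.9, 25.8]), 28.7) 0.15257093939865163
top (array([ 459.3, -272.1]), array([25.5,  2.5]), 29.6)
rib s [0.5822 0.5977]
```

View pics/scene20.png

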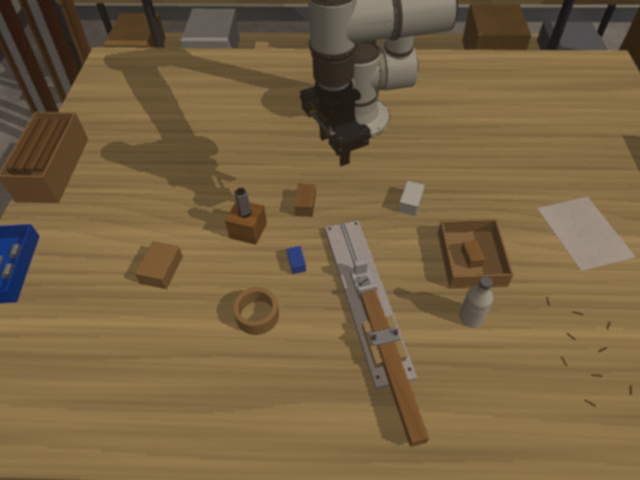

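View pics/top20.png

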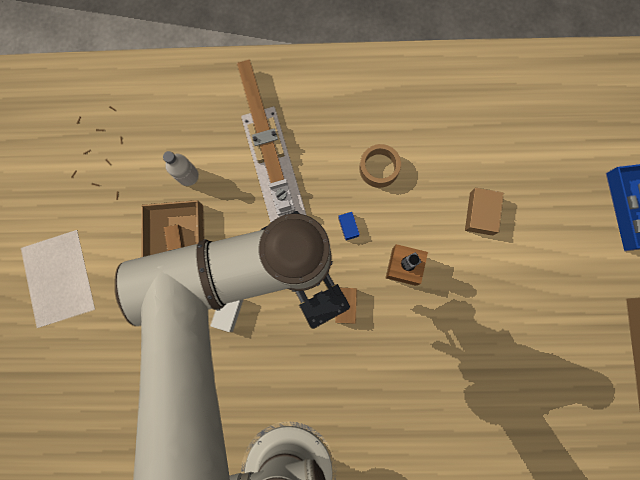

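```bash
python3 - <<'E'
from fit import *
a=np.radians(15.2);u=np.array([np.cos(a),np.sin(a)]);v=np.array([-u[1],u[0]])
p=L('top10');g=cv2.GaussianBlur(cv2.cvtColor(p['image'],cv2.COLOR_BGR2GRAY),(0,0),.6).astype(np.float32)
c=.6236*np.array([np.cos(np.radians(15)),np.sin(np.radians(15))])+(-.1548)*np.array([-np.sin(np.radians(15)),np.cos(np.radians(15))])
def samp(th,o):
    r=np.radians(th);l=np.linspace(-.008,.008,25)
    q=np.array([proj(p,[*(c+(x*np.cos(r)-o*np.sin(r))*u+(x*np.sin(r)+o*np.cos(r))*v),.046]) for x in l],np.float32)
    return cv2.remap(g,q[:,:1],q[:,1:],cv2.INTER_LINEAR).mean()
b=sorted((samp(t,o)-.5*samp(t,o-.006)-.5*samp(t,o+.006),t,o) for t in range(-110,-20,2) for o in np.arange(-.003,.0031,.001))
print(b[:5])
E
```

```text
[(np.float32(-81.639175), -70, np.float64(0.0)), (np.float32(-81.49705), -68, np.float64(0.0)), (np.float32(-81.17877), -72, np.float64(0.0)), (np.float32(-80.97746), -66, np.float64(0.0)), (np.float32(-80.42779), -74, np.float64(0.0))]
```

Slot is at about -69° relative to the jig, which matches 1.2 rad (68.8°), so the screw is fully tight. I'm handing in.

```bash
python3 -c "
from station import *
print(finish_job())"
```

```text
the job is handed in; nothing more can be done
None
```

The job is done and handed in at about 35 s of the 72 s. I moved the offcut to the carton, slid the stop home, tightened the screw with the driver, and stood the driver back in its holder.

**Last checks:**
- **Offcut:** it shows inside the carton in both final pictures.
- **Stop:** it did not move under a 24 N push, and its plate meets the batten's end in the picture. The rib read the same position (within about 1 mm) after screwing as before.
- **Screw:** the turning moment rose from about 0.1 to 0.55 N m at the hard stop. The slot measures about -69° to the jig, against 68.8° for fully tight.
- **Driver:** it stands upright with the handle up, its top about 150 mm above the bench as at the start. I felt the collar land on the wood before letting go.
- **Bystanders:** the glue bottle, tape roll and small box look unmoved in the final pictures; I did not measure them.

**Went wrong or disagreed:**
- On the first descent to the offcut the fingertips overshot and seem to have touched the jig's board, with about 36 N at the wrist. That was the fingers, not the gripper's body, and nothing visibly moved.
- Pushing the stop left the tool slightly tilted, and I removed most of that before taking the driver.
- The tool turned about 0.2 rad more than expected, from play and give in the grip, so I relied on the moment and the slot picture instead.

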